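# Set the slope on the ham stand with the pendulum gauge

## Robot

A 6-joint arm with a two-finger parallel gripper is mounted at the origin on the work surface. World frame = base frame: x ahead of the robot, y to its left, z up, the work surface at z = 0. Lengths are in mm, angles in rad, forces in N, time in s.
With the tool pointing down it reaches from about 350 to 775 mm from the base axis. Payload 7.3 kg.
Tool frame: the origin (TCP) lies at the very end of the fingers, on their centre line; the grasp point (between the pads) lies 19 mm behind it; x points along the fingers, y is the direction in which the jaws open and shut, and the axes are right-handed (so a half turn about x gives the same grasp; the last joint's range is limited). The gripper opens to 92 mm and grips with 3 to 60 N. Pads are 19 mm wide; open, the fingers measure 130 mm over their backs; the gripper's body (75 mm by 190 mm) begins 47 mm behind the grasp point.
Start: joints at [-1.47, 0.342, 1.524, -0, 1.275, -0.146], TCP at [128.28, -509.106, 226.741] pointing down, gripper open.
Joint ranges: [-2.53, 2.53], [-0.77, 2.02], [0.04, 2.7], [-1, 4.14], [0.28, 2.66], [-3.11, 3.11]. Speed limits (rad/s): [2.57, 2.57, 3.14, 3.14, 3.14, 3.14].

## Interface

Orientations are given as [roll, pitch, yaw] about the fixed x, y, z axes, in that order (R = Rz(yaw) Ry(pitch) Rx(roll)).
In Python, from plant import sensors, capture, bot gives the robot as it stands.
- The arm moves only by the shell command python3 -m crank 'ROWS' [OPENING]. ROWS is JSON, a list of rows, each an object of numbers: "dx", "dy", "dz": the shift along the tool's x, y, z in cm; "spin": the turn about the tool's x in rad. A call has 1 to 20 rows; each row is the pose to reach, as a shift and turn from the pose commanded when the call began, along the tool's axes at that moment; what a row does not reach only later rows make up. A row lasts 1/12 s, in which the tool goes at most 41.7 mm and 7.16 degrees, less where a joint would pass 70% of its speed; a pose out of reach is approached as far as the arm can. A call with a gripper value outside its range is refused whole. OPENING is the opening in per cent of the stroke, from 0 (shut) to 100 (fully open), set as the call begins (- or left out, the last holds). The fingers move at their own pace and stop on an object; the grip force is fixed at half the most. Time passes only in rows, so rows that repeat a pose let the fingers close. It gives the time, the measured TCP pose, the force and the opening at its end, in the units of the state.
- sensors.get_obs(): the state, without advancing time (a new reading comes with each control period).
- capture(name): name is "scene" or "top" or "wrist"; returns a dict with "frame" (384x512x3 uint8, blue, green, red), "vfov" (degrees; the focal length in pixels is half the picture's height over the tangent of half this angle, whatever the lens; pixels are square), "cx", "cy" (the principal point, pixels), "view" (4x4, takes a point from world to camera coordinates); the wrist camera has in their place "mount" (4x4, takes a point from camera to tool coordinates, whose origin is the TCP and whose axes are the tool frame's). Camera axes: x right, y down, z forward; pixel columns grow to the right and rows downward; lengths in mm; the calibration is good to about 2 mm. The wrist camera is an equidistant fisheye: a pixel r from the principal point sees the ray r / f radians off the axis. A picture is of the moment at which its call begins: read the wrist's pose just before it. There is no depth.
- bot.close_job(): hands the job in, once; it reports no verdict.
The state is a dict: "time": time; "joint_positions": joint angles; "dq": joint speeds; "tau": joint torques, N m; "tool_pos": TCP position; "tcp_rot": TCP orientation; "contact_force": force on the tool from outside, world axes, zero at the start; "moment": the same for the moment, N m; "grip_width": finger opening in mm.
Only numpy, scipy, OpenCV 4.12 (cv2) and the standard library are available. Lean on these libraries where they do the work, as an engineer would, in place of code of your own. Each camera call takes 0.05 s, during which the arm holds its last target.

## Task

Slip the wooden spool, uneven side up, over the upright spindle of the ham stand so that it sits fully home on the plank, and let go of it, leaving the jar, plate and offcut alone. Then take the angle gauge by its handle, rest the middle of its foot bar on top of the spool with the bar running along the plank, and rock it until the swinging pointer settles on the mark tab. Finish holding it there, still bearing on the spool, so that I can set the ring clamp to match: do not put the gauge down or let go.

Things in the scene. Friction and masses are not known exactly. Their poses are not given: they have to be found in the camera images.
- stand: Fixed ham stand: dark plank 370 x 140 x 20 mm with an upright steel spindle (17 mm diameter, 43 mm above the plank, top 7 mm tapered to 8 mm) and a steel ring clamp. Origin on the spindle's axis at counter height; x along the plank to the ring clamp, z up. Plank: x -90 to +280, y +-70 mm. Ring clamp and crank: x 210 to 290 mm, up to 241 mm above the counter.
- spindle_foot (a point): Point on the spindle's axis at the plank's upper face (20 mm above the counter); axes as the stand's.
- spindle_tip (a point): Centre of the spindle's top end, 63 mm above the counter.
- spool: Loose upright beech spool, about 90 g, 70 mm tall: bottom flange 50 mm dia x 10, waist 38 mm dia, top flange 50 mm dia from height 50 to 70 mm, through bore 24 mm. Uneven top: a half-round rib stands 4 mm above the rim on 140 degrees of it, at radius 18.5 mm, centred on +x. Origin: centre of underside, z up the bore. Seated, its rim is 90 and the rib 94 mm above the counter.
- spool_top (a point): Centre of the spool's upper rim, 70 mm above its underside on its axis.
- gauge: Loose upright pendulum gauge, about 0.45 kg. Flat foot bar 160 (x) x 34 (y) x 12 (z) mm; upright white dial to height 102, 104 wide (x), its edge y -8 to +12 mm; black handle on top, 56 (x) x 20 (y) mm, height 102 to 136 mm, to grip across its 20 mm. Origin: centre of underside; x along the bar, the dial's face looks to +y, z up. Centre of mass about 45 mm up, below the handle.
- pointer (a joint): Angle of the swinging pointer about the gauge's y axis, rad; 0 when the gauge is level. Pivot on the dial 86 mm above the underside; it hangs by gravity, swings freely and settles in about 1 s. Positive when its tip lies to the gauge's -x side: raising the gauge's +x end by an angle makes it read plus that angle.
- tab (a joint): Angle of the mark tab about the same pivot, same sign, rad: a dark piece 8 mm wide, 10 mm tall on the dial just below the pointer's tip, set beforehand between 0.16 and 0.32 rad, too stiff to be shifted. The pointer is on the mark when both joints read the same.
- pointer_tip (a point): Tip of the pointer, 58 mm from the pivot.
- mark (a point): Middle of the tab's upper edge, 58 mm from the pivot, where the pointer's tip must come.
- jar: Bystander: glass jar with steel cap, 66 mm diameter, 100 mm tall; origin centre of underside. Leave it alone.
- plate: Bystander: small white plate, 100 mm diameter; origin centre of underside. Leave it alone.
- offcut: Bystander: beech offcut, 60 x 80 x 40 mm; origin centre of underside. Leave it alone.
Not all that is in view belongs to the job. What is shaped like the spool but purple or red is not meant. There is more than one size of the gauge; the one meant has the size given above.

How it is judged:
By the outcome, as a careful person would: the job done as asked, in the order asked, and still so for the second after the job is handed in, while the arm keeps its last pose, push and grip.
It also fails if it takes over 58 s, if anything falls off the work surface, if the arm or the gripper's body presses on something with over 40 N, if the wrist force passes 120 N, or if a joint passes its speed limit or range.

## Working session

There is one attempt and no reset: what is moved stays moved. The work goes in short steps, Python scripts to look and compute and a shell command to move; the robot and the scene stay as the last step left them, time stands still between calls to the robot, and variables do not carry over. Pictures are saved under pics/ and viewed, and the job is handed in when it is done.

```bash
mkdir -p pics; ls; python3 - <<'E'
from plant import sensors, capture, bot
import cv2,numpy as np
o=sensors.get_obs();print(o)
for n in ["scene","top","wrist"]:
    c=capture(n);cv2.imwrite(f"pics/{n}0.png",c["frame"])
    np.savez(f"pics/{n}0.npz",**c)
    print(n,{k:v for k,v in c.items() if k!="frame"})
E
```

```text
pics
{'time': 0.0, 'joint_positions': array([-1.47001372e+00,  3.42697124e-01,  1.52500801e+00,  2.37655147e-05,
        1.27535868e+00, -1.45967333e-01]), 'dq': array([-1.78587985e-03,  1.76040928e-03,  1.17164712e-03,  1.22188505e-03,
       -2.42287302e-04,  6.36368944e-05]), 'tau': array([-7.35075378e-05, -4.31246281e+01, -2.44226897e+01,  7.17032701e-02,
        5.58798818e-02, -1.08195322e-04]), 'tool_pos': array([ 128.23882226, -508.6950757 ,  226.06137658]), 'tcp_rot': array([-1.73220991,  1.56932499,  1.65612575]), 'contact_force': array([-0.7983935 ,  0.20214726,  0.04101538]), 'moment': array([-0.04276802, -0.0258425 , -0.03488339]), 'grip_width': 91.59254979277401}
scene {'vfov': 47.79662089819499, 'cx': 257.87967616375084, 'cy': 194.90053305781308, 'view': array([[-8.04197516e-01,  5.94168317e-01,  1.51777837e-02,
         3.33408333e+02],
       [ 4.71468337e-01,  6.53258346e-01, -5.92428173e-01,
        -3.59966452e+02],
       [-3.61917064e-01, -4.69273421e-01, -8.05480288e-01,
         1.46636203e+03],
       [ 0.00000000e+00,  0.00000000e+00,  0.00000000e+00,
      
[... 191 characters left out ...]
e+02],
       [-9.83928121e-01,  5.70124695e-03, -1.78473945e-01,
         5.81866104e+02],
       [ 1.78553950e-01,  2.03020669e-02, -9.83720648e-01,
         1.18382716e+03],
       [ 0.00000000e+00,  0.00000000e+00,  0.00000000e+00,
         1.00000000e+00]])}
wrist {'vfov': 65.70646984690485, 'cx': 249.60974217243066, 'cy': 194.91236558347865, 'mount': array([[-5.44227648e-05, -2.90377197e-01,  9.56912264e-01,
        -1.57507689e+02],
       [ 9.99999823e-01, -5.83088745e-04, -1.20066305e-04,
        -5.61629218e-01],
       [ 5.92829288e-04,  9.56912088e-01,  2.90377177e-01,
        -7.90761095e+01],
       [ 0.00000000e+00,  0.00000000e+00,  0.00000000e+00,
         1.00000000e+00]])}
```

```bash
python3 - <<'E'
import cv2
for n in ["scene","top","wrist"]:
    a=cv2.imread(f"pics/{n}0.png");cv2.imwrite(f"pics/{n}0b.png",cv2.resize(a,(768,576),interpolation=cv2.INTER_CUBIC))
E
```

```text
(no output)
```

View pics/scene0b.png

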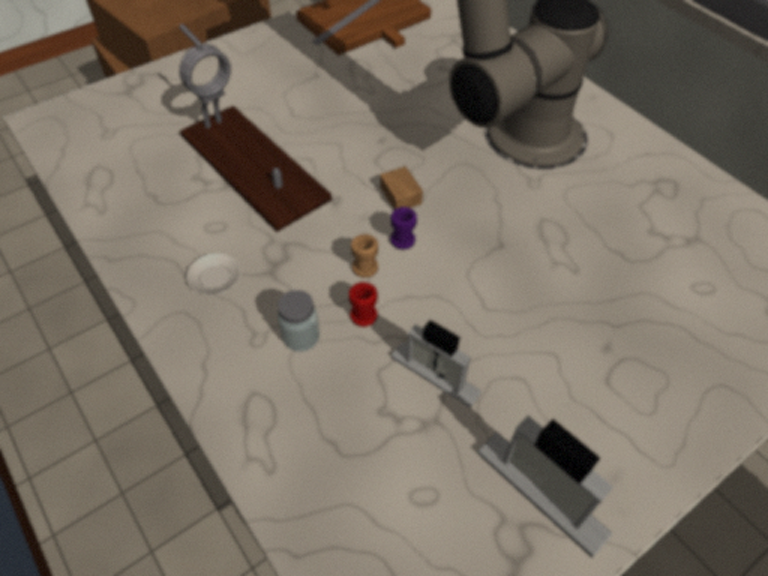

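View pics/top0b.png

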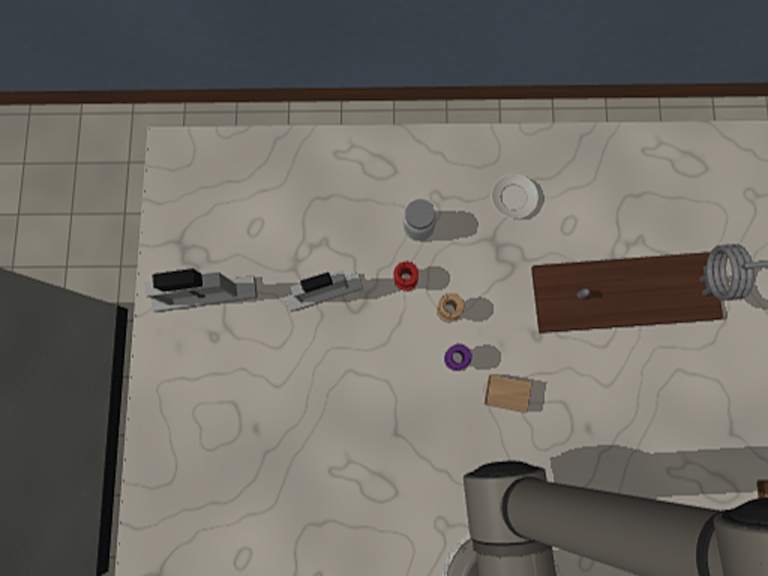

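View pics/wrist0b.png

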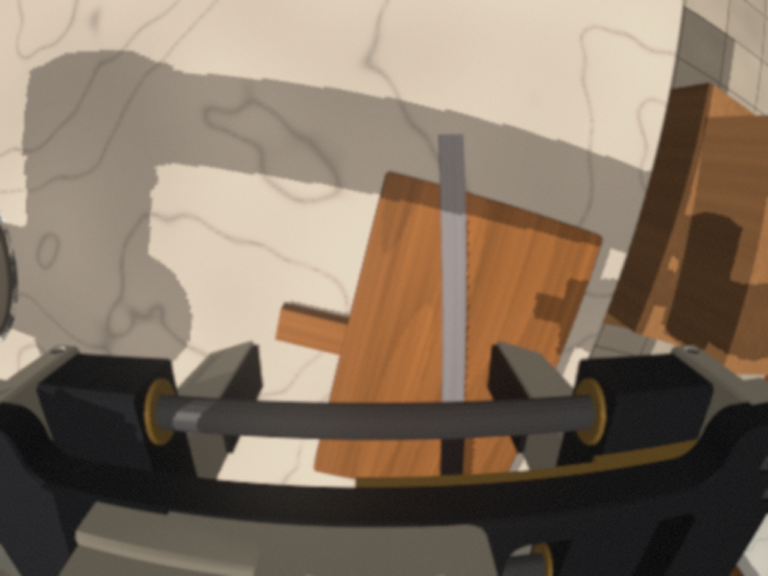

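```bash
cat > h.py <<'E'
import numpy as np,cv2
from scipy.spatial.transform import Rotation as R
def f_of(c): return 192/np.tan(np.radians(float(c["vfov"]))/2)
def ray(c,u,v,obs=None):
    f=f_of(c)
    if "view" in c:
        V=np.asarray(c["view"]);d=np.array([(u-c["cx"])/f,(v-c["cy"])/f,1]);
        return -V[:3,:3].T@V[:3,3],V[:3,:3].T@d
    dx,dy=u-c["cx"],v-c["cy"];r=np.hypot(dx,dy);t=r/f
    d=np.array([np.sin(t)*dx/max(r,1e-9),np.sin(t)*dy/max(r,1e-9),np.cos(t)])
    T=tool(obs)@np.asarray(c["mount"]);return T[:3,3],T[:3,:3]@d
def tool(o):
    T=np.eye(4);T[:3,:3]=R.from_euler('xyz',o["tcp_rot"]).as_matrix();T[:3,3]=o["tool_pos"];return T
def at_z(c,u,v,z,obs=None):
    o,d=ray(c,u,v,obs);return o+d*(z-o[2])/d[2]
def proj(c,p,obs=None):
    f=f_of(c);p=np.asarray(p,float)
    if "view" in c:
        V=np.asarray(c["view"]);q=V[:3,:3]@p+V[:3,3];return np.array([c["cx"]+f*q[0]/q[2],c["cy"]+f*q[1]/q[2]])
    T=np.linalg.inv(tool(obs)@np.asarray(c["mount"]));q=T[:3,:3]@p+T[:3,3]
    t=np.arctan2(np.hypot(q[0],q[1]),q[2]);h=np.hypot(q[0],q[1]);return np.array([c["cx"]+f*t*q[0]/h,c["cy"]+f*t*q[1]/h])
def crop(c,u0,v0,u1,v1,name,s=None):
    a=c["frame"][v0:v1,u0:u1];s=s or min(800/(u1-u0),600/(v1-v0))
    cv2.imwrite("pics/"+name,cv2.resize(a,None,fx=s,fy=s,interpolation=cv2.INTER_CUBIC));print(name,"scale",s)
def load(n):
    return dict(np.load(f"pics/{n}.npz"))
E
python3 - <<'E'
from h import *
t=load("top0");s=load("scene0")
crop(t,90,165,250,225,"c1.png",5)
crop(t,260,160,360,260,"c2.png",6)
crop(t,345,155,505,230,"c3.png",5)
crop(s,250,200,420,375,"c4.png",3.4)
crop(s,220,130,300,225,"c5.png",6)
E
```

```text
c1.png scale 5
c2.png scale 6
c3.png scale 5
c4.png scale 3.4
c5.png scale 6
```

View pics/c1.png

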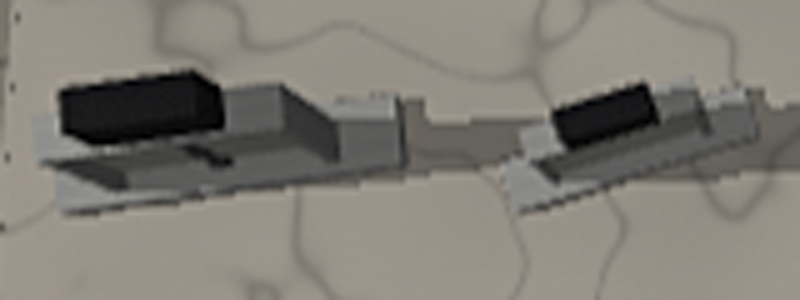

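View pics/c2.png

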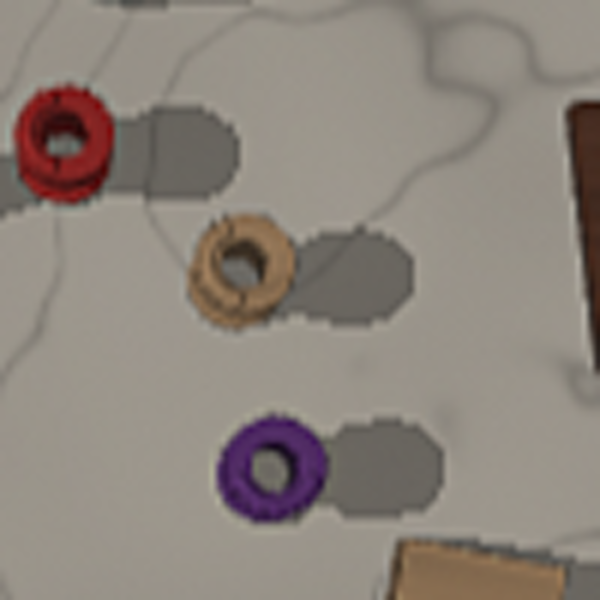

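View pics/c3.png

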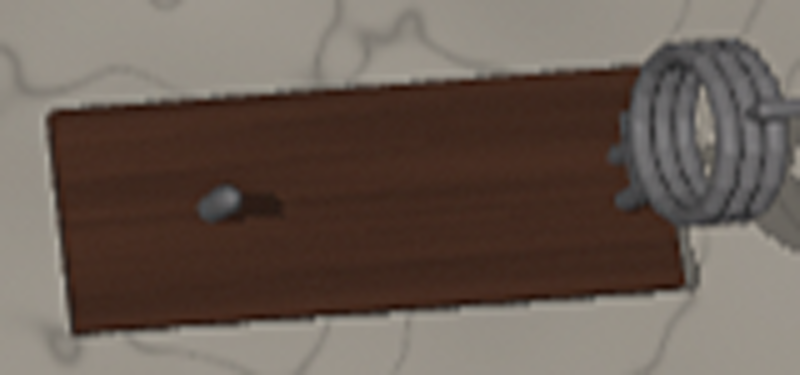

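View pics/c4.png

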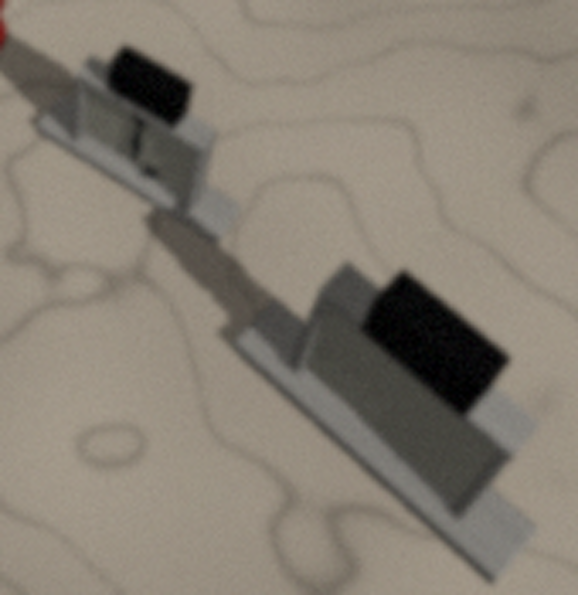

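View pics/c5.png

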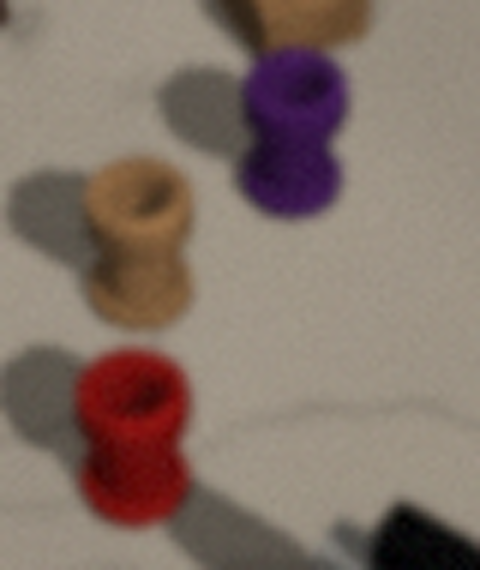

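```bash
python3 - <<'E'
from h import *
np.set_printoptions(precision=1,suppress=True)
t=load("top0");s=load("scene0")
print("cam",ray(t,0,0)[0],ray(s,0,0)[0])
def c1(x,y,z): return at_z(t,90+x/5,165+y/5,z)
print("small bar front L,R", c1(520,212,6),c1(758,140,6), np.linalg.norm(c1(520,212,6)-c1(758,140,6)))
print("big bar front L,R", np.linalg.norm(c1(65,212,10)-c1(405,170,10)),c1(65,212,10),c1(405,170,10))
print("small handle top", c1(554,113,136),c1(640,85,136),c1(655,120,136),c1(568,150,136))
# spool top
def c2(x,y,z): return at_z(t,260+x/6,160+y/6,z)
for n,x,y in [("wood",243,262),("red",64,138),("purp",272,466)]: print(n,c2(x,y,70))
def c3(x,y,z): return at_z(t,345+x/5,155+y/5,z)
print("plank corners",[c3(*p,20) for p in [(50,114),(75,332),(690,287)]])
print("spindle tip",c3(229,193,63),"foot",c3(205,213,20))
for n,u,v,z in [("wood",250+140/3.4/1,0,70)]: pass
def c5(x,y,z): return at_z(s,220+x/6,130+y/6,z)
print("scene wood",c5(139,198,70))
print("jar",at_z(t,420/1.5,212/1.5,100)," plate",at_z(t,516/1.5,197/1.5,10)," off",at_z(t,509/1.5,393/1.5,40))
E
```

```text
cam [ 361.6  186.8 1272.9] [968.5 725.2 962.8]
small bar front L,R [534.7 416.7   6. ] [579.2 269.1   6. ] 154.20174340219683
big bar front L,R 212.92458252304502 [535.6 699.9  10. ] [560.9 488.5  10. ]
small handle top [572.9 375.5 136. ] [588.7 327.3 136. ] [568.6 318.5 136. ] [551.8 367.1 136. ]
wood [535.5  91.7  70. ]
red [597.9 178.8  70. ]
purp [436.2  79.7  70. ]
plank corners [array([622.4, -81.6,  20. ]), array([487.7, -90.9,  20. ]), array([ 513.4, -461.5,   20. ])]
spindle tip [ 565.2 -175.5   63. ] foot [ 560.1 -173.1   20. ]
scene wood [536.   95.7  70. ]
jar [716.9 150.7 100. ]  plate [775.4 -55.5  10. ]  off [366.8 -20.8  40. ]
```

```bash
cat >> h.py <<'E'
def togo(o,p,jawdeg=None,verbose=True):
    """shift in cm along tool axes from pose o to world TCP p; spin so that jaw axis (tool y) at jawdeg mod 180"""
    T=tool(o);d=T[:3,:3].T@(np.asarray(p,float)-T[:3,3])/10
    yd=np.degrees(np.arctan2(T[1,1],T[0,1]))
    s=None
    if jawdeg is not None:
        # tool x points down: positive spin about down = clockwise from above
        e=(jawdeg-yd+90)%180-90; s=-np.radians(e)
    print("cm",d.round(2),"jaw now",round(yd,1),"spin",s, "q6",o["joint_positions"][5].round(2))
E
python3 - <<'E'
from h import *
from plant import sensors
o=sensors.get_obs();print(tool(o).round(3));togo(o,[535,92,200],-60);togo(o,[535,92,200],-150)
E
```

```text
[[-0.00000e+00  2.44000e-01 -9.70000e-01  1.28250e+02]
 [ 1.00000e-03 -9.70000e-01 -2.44000e-01 -5.08791e+02]
 [-1.00000e+00 -1.00000e-03 -0.00000e+00  2.26197e+02]
 [ 0.00000e+00  0.00000e+00  0.00000e+00  1.00000e+00]]
cm [  2.69 -48.32 -54.12] jaw now -75.9 spin -0.27679796942742846 q6 -0.15
cm [  2.69 -48.32 -54.12] jaw now -75.9 spin 1.2939983573674683 q6 -0.15
```

```bash
R='{"dx":2.7,"dy":-48.3,"dz":-54.1,"spin":-0.28}'; python3 -m crank '[{"dx":2.7,"dy":-48.3,"dz":-54.1,"spin":-0.28},{"dx":2.7,"dy":-48.3,"dz":-54.1,"spin":-0.28},{"dx":2.7,"dy":-48.3,"dz":-54.1,"spin":-0.28},{"dx":2.7,"dy":-48.3,"dz":-54.1,"spin":-0.28},{"dx":2.7,"dy":-48.3,"dz":-54.1,"spin":-0.28},{"dx":2.7,"dy":-48.3,"dz":-54.1,"spin":-0.28},{"dx":2.7,"dy":-48.3,"dz":-54.1,"spin":-0.28},{"dx":2.7,"dy":-48.3,"dz":-54.1,"spin":-0.28},{"dx":2.7,"dy":-48.3,"dz":-54.1,"spin":-0.28},{"dx":2.7,"dy":-48.3,"dz":-54.1,"spin":-0.28},{"dx":2.7,"dy":-48.3,"dz":-54.1,"spin":-0.28},{"dx":2.7,"dy":-48.3,"dz":-54.1,"spin":-0.28},{"dx":2.7,"dy":-48.3,"dz":-54.1,"spin":-0.28},{"dx":2.7,"dy":-48.3,"dz":-54.1,"spin":-0.28},{"dx":2.7,"dy":-48.3,"dz":-54.1,"spin":-0.28},{"dx":2.7,"dy":-48.3,"dz":-54.1,"spin":-0.28},{"dx":2.7,"dy":-48.3,"dz":-54.1,"spin":-0.28},{"dx":2.7,"dy":-48.3,"dz":-54.1,"spin":-0.28},{"dx":2.7,"dy":-48.3,"dz":-54.1,"spin":-0.28},{"dx":2.7,"dy":-48.3,"dz":-54.1,"spin":-0.28}]' 100
python3 - <<'E'
from h import *
from plant import sensors,capture
import pickle
o=sensors.get_obs();c=capture("wrist");pickle.dump((o,c),open("pics/w1.pkl","wb"))
print(tool(o).round(3),o["time"],o["contact_force"])
crop(c,0,0,512,384,"w1.png")
E
```

```text
time: 1.82
tool_pos: [534.6, 92.0, 198.9]
tcp_rot: [-0.233, 1.569, -2.846]
contact_force: [-0.4, -1.0, -0.6]
grip_width: 91.8
[[-2.00000e-03  5.05000e-01 -8.63000e-01  5.34555e+02]
 [-1.00000e-03 -8.63000e-01 -5.05000e-01  9.20500e+01]
 [-1.00000e+00 -0.00000e+00  2.00000e-03  1.98914e+02]
 [ 0.00000e+00  0.00000e+00  0.00000e+00  1.00000e+00]] 1.8167 [-0.44869412 -0.95699171 -0.56710093]
w1.png scale 1.5625
```

View pics/w1.png

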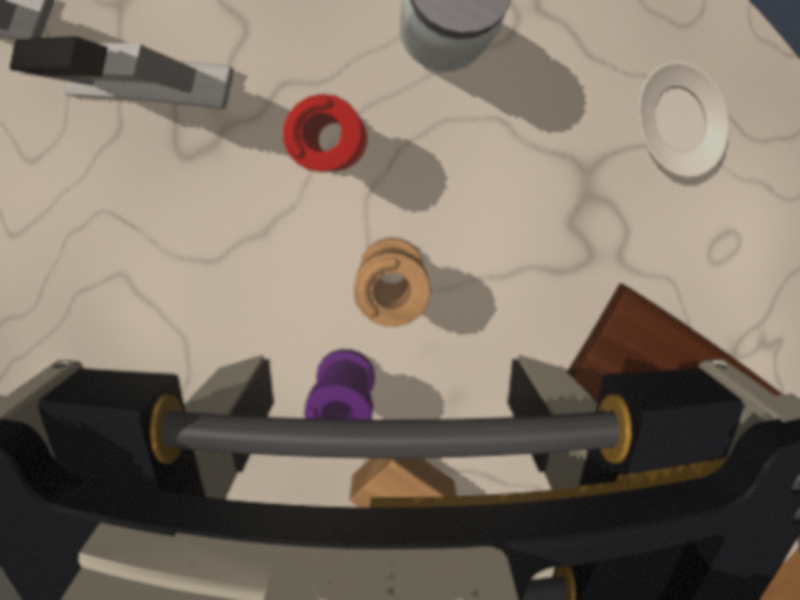

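```bash
python3 - <<'E'
from h import *
import pickle
o,c=pickle.load(open("pics/w1.pkl","rb"))
crop(c,220,145,285,215,"w1c.png",8)
E
```

```text
w1c.png scale 8
```

View pics/w1c.png

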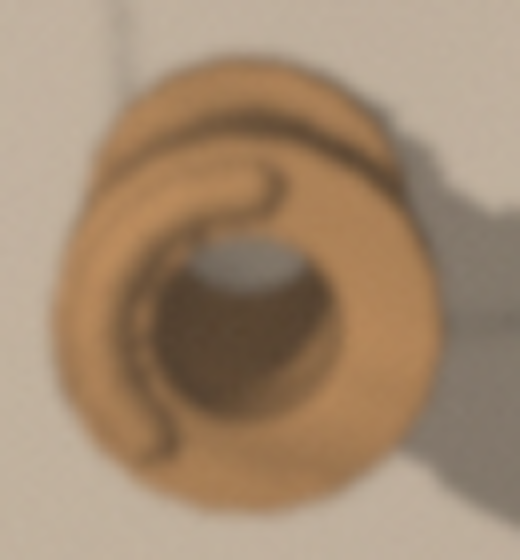

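```bash
python3 - <<'E'
from h import *
import pickle
np.set_printoptions(precision=1,suppress=True)
o,c=pickle.load(open("pics/w1.pkl","rb"))
g=lambda x,y,z:at_z(c,220+x/8,145+y/8,z,o)
ctr=g(248,324,70);print(ctr,g(248,330,70))
L=[g(55,320,70),g(440,320,70),g(250,512,70),g(250,135,70)]
print(L,np.linalg.norm(L[0]-L[1]),np.linalg.norm(L[2]-L[3]))
cc=(L[0]+L[1])/2
for p in [(262,190),(155,440),(110,300)]:
    q=g(*p,72)-ctr;print(q,np.degrees(np.arctan2(q[1],q[0])),np.hypot(q[0],q[1]))
togo(o,[ctr[0],ctr[1],41])
for jd in (-60,): togo(o,[ctr[0],ctr[1],41],jd)
# predicted rim vs top camera
t=load("top0");print(proj(t,ctr), (260+243/6,160+262/6))
E
```

```text
[536.6  92.2  70. ] [536.   91.8  70. ]
[array([524.9, 113.3,  70. ]), array([549.2,  71.8,  70. ]), array([515.3,  79.5,  70. ]), array([557.4, 104.1,  70. ])] 48.08589080186539 48.82987462906852
[16.   7.4  2. ] 24.79024734013216 17.57497670830508
[-18.5   2.7   2. ] 171.53334675038425 18.660870412149674
[-5.5 16.6  2. ] 108.28416695820368 17.446924792538667
cm [15.8  0.1 -0.2] jaw now -59.7 spin None q6 1.07
cm [15.8  0.1 -0.2] jaw now -59.7 spin 0.005340565884571345 q6 1.07
[300.3 203.3] (300.5, 203.66666666666666)
```

```bash
python3 -m crank '[{"dx":4,"dy":0.1,"dz":-0.2},{"dx":8,"dy":0.1,"dz":-0.2},{"dx":12,"dy":0.1,"dz":-0.2},{"dx":14.5,"dy":0.1,"dz":-0.2},{"dx":15.7,"dy":0.1,"dz":-0.2},{"dx":15.7,"dy":0.1,"dz":-0.2}]' 100
python3 -m crank '[{"dx":0},{"dx":0},{"dx":0},{"dx":0},{"dx":0},{"dx":0},{"dx":0},{"dx":0}]' 0
python3 - <<'E'
from h import *
from plant import sensors,capture
import pickle
o=sensors.get_obs();c=capture("wrist");pickle.dump((o,c),open("pics/w2.pkl","wb"))
print(tool(o).round(3),o["time"],o["grip_width"])
crop(c,100,60,400,285,"w2.png")
togo(o,[562,-175,150],-59.7)
E
```

```text
[[-2.00000e-03  5.03000e-01 -8.64000e-01  5.34228e+02]
 [-1.00000e-03 -8.64000e-01 -5.03000e-01  9.11570e+01]
 [-1.00000e+00 -0.00000e+00  2.00000e-03  1.99176e+02]
 [ 0.00000e+00  0.00000e+00  0.00000e+00  1.00000e+00]] 1.8667 91.86521329663925
w2.png scale 2.6666666666666665
cm [ 4.93 24.4  10.99] jaw now -59.8 spin -0.0013093754346765916 q6 1.07invalid input at $[0]: expected keys dx, dy, dz, spin
invalid input at $[0]: expected keys dx, dy, dz, spin
```

View pics/w2.png

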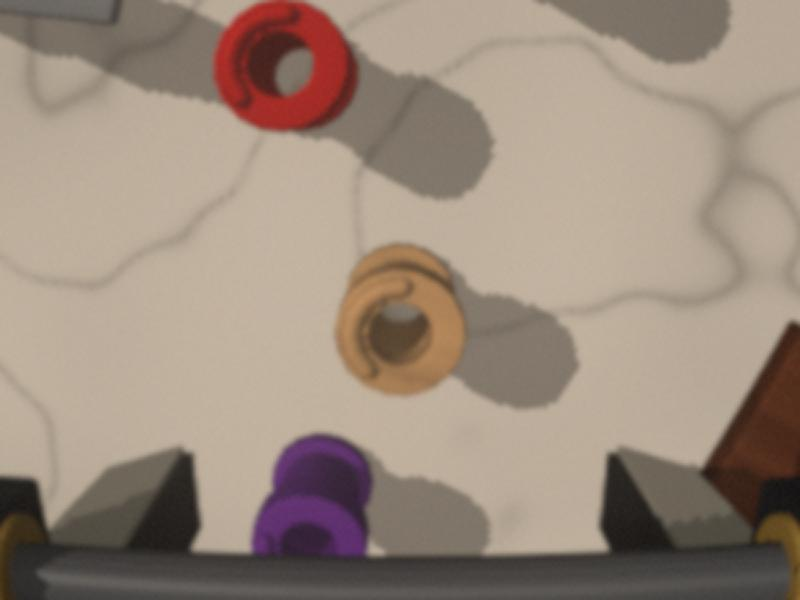

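All four keys are required; nothing moved. Retrying.

```bash
python3 -m crank '[{"dx":4,"dy":0.1,"dz":-0.2,"spin":0},{"dx":8,"dy":0.1,"dz":-0.2,"spin":0},{"dx":12,"dy":0.1,"dz":-0.2,"spin":0},{"dx":14.5,"dy":0.1,"dz":-0.2,"spin":0},{"dx":15.7,"dy":0.1,"dz":-0.2,"spin":0},{"dx":15.7,"dy":0.1,"dz":-0.2,"spin":0}]' 100
python3 -m crank '[{"dx":0,"dy":0,"dz":0,"spin":0},{"dx":0,"dy":0,"dz":0,"spin":0},{"dx":0,"dy":0,"dz":0,"spin":0},{"dx":0,"dy":0,"dz":0,"spin":0},{"dx":0,"dy":0,"dz":0,"spin":0},{"dx":0,"dy":0,"dz":0,"spin":0}]' 0
python3 - <<'E'
from h import *
from plant import sensors,capture
import pickle
o=sensors.get_obs();c=capture("wrist");pickle.dump((o,c),open("pics/w2.pkl","wb"))
print(tool(o).round(3),o["time"],o["grip_width"])
crop(c,100,60,400,285,"w2.png")
togo(o,[562,-175,150],-59.7)
E
```

```text
time: 2.42
tool_pos: [534.5, 89.9, 40.0]
tcp_rot: [-0.457, 1.564, -3.074]
contact_force: [-0.5, 0.3, 0.7]
grip_width: 91.7
time: 2.92
tool_pos: [537.4, 91.6, 43.4]
tcp_rot: [2.561, 1.57, -0.053]
contact_force: [0.1, -0.1, -0.3]
grip_width: 56.0
[[ 1.00000e-03  5.03000e-01 -8.64000e-01  5.37427e+02]
 [-0.00000e+00 -8.64000e-01 -5.03000e-01  9.15630e+01]
 [-1.00000e+00  1.00000e-03 -1.00000e-03  4.33550e+01]
 [ 0.00000e+00  0.00000e+00  0.00000e+00  1.00000e+00]] 2.9167 56.03544565854589
w2.png scale 2.6666666666666665
cm [-10.66  24.28  11.27] jaw now -59.8 spin -0.001991571672137161 q6 1.07
```

View pics/w2.png

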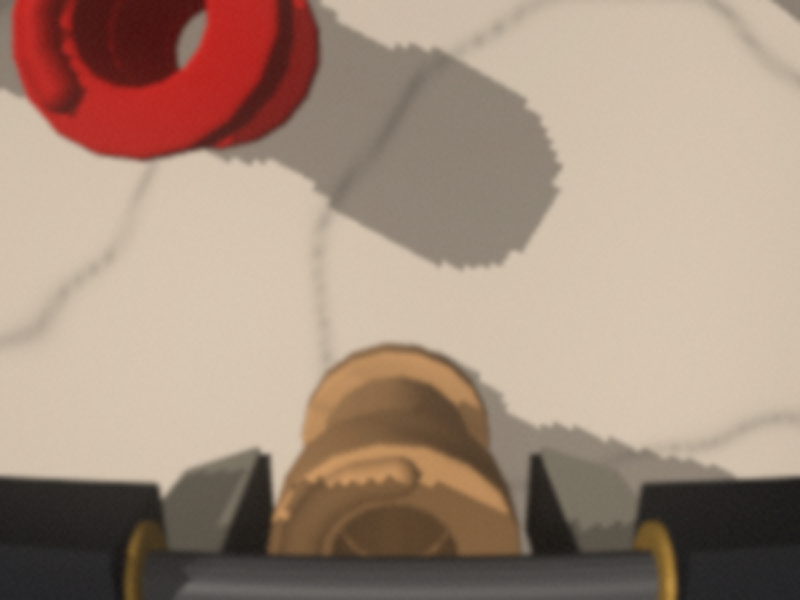

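```bash
python3 -m crank '[{"dx":0,"dy":0,"dz":0,"spin":0},{"dx":0,"dy":0,"dz":0,"spin":0},{"dx":0,"dy":0,"dz":0,"spin":0},{"dx":0,"dy":0,"dz":0,"spin":0}]' 0
python3 -m crank '[{"dx":-1,"dy":0,"dz":0,"spin":0},{"dx":-4,"dy":0,"dz":0,"spin":0},{"dx":-8,"dy":0,"dz":0,"spin":0},{"dx":-10,"dy":2,"dz":1,"spin":0}]'
python3 - <<'E'
from h import *
from plant import sensors,capture
import pickle
o=sensors.get_obs();c=capture("wrist");pickle.dump((o,c),open("pics/w3.pkl","wb"))
print(tool(o).round(3),o["time"],o["grip_width"],o["contact_force"])
crop(c,100,60,400,285,"w3.png")
togo(o,[562,-175,150],-59.7)
E
```

```text
time: 3.3
tool_pos: [537.3, 91.7, 43.0]
tcp_rot: [2.555, 1.57, -0.059]
contact_force: [0.2, -0.1, 4.8]
grip_width: 50.1
time: 3.63
tool_pos: [539.4, 71.7, 146.6]
tcp_rot: [2.919, 1.567, 0.307]
contact_force: [1.7, -0.6, -0.1]
grip_width: 50.1
[[ 4.00000e-03  5.05000e-01 -8.63000e-01  5.39419e+02]
 [ 1.00000e-03 -8.63000e-01 -5.05000e-01  7.16520e+01]
 [-1.00000e+00  1.00000e-03 -4.00000e-03  1.46579e+02]
 [ 0.00000e+00  0.00000e+00  0.00000e+00  1.00000e+00]] 3.6333 50.07354748305765 [ 1.69063218 -0.56956487 -0.07527656]
w3.png scale 2.6666666666666665
cm [-0.36 22.43 10.51] jaw now -59.7 spin 0.0008717580773158329 q6 1.03
```

View pics/w3.png

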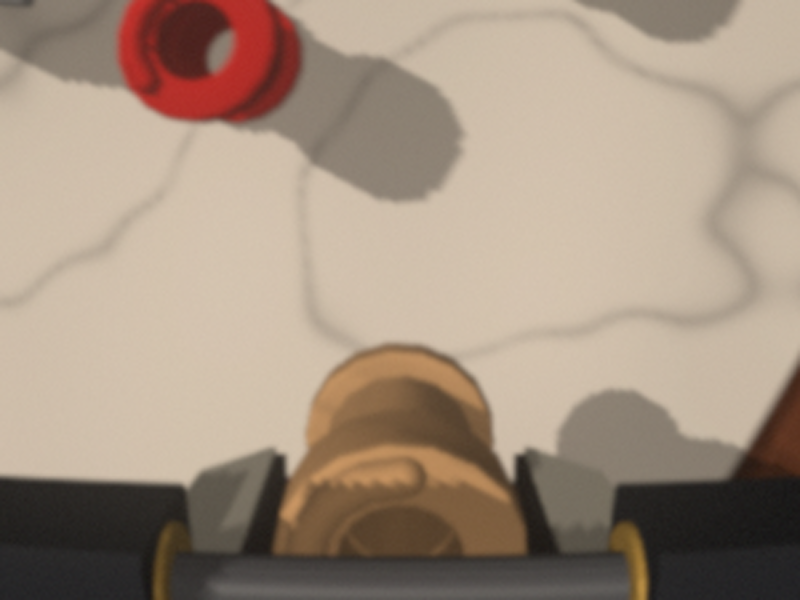

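```bash
python3 - <<'E'
from h import *
from plant import sensors
togo(sensors.get_obs(),[502,-210,155])
E
python3 -m crank '[{"dx":-1,"dy":22.5,"dz":17.5,"spin":0},{"dx":-1,"dy":22.5,"dz":17.5,"spin":0},{"dx":-1,"dy":22.5,"dz":17.5,"spin":0},{"dx":-1,"dy":22.5,"dz":17.5,"spin":0},{"dx":-1,"dy":22.5,"dz":17.5,"spin":0},{"dx":-1,"dy":22.5,"dz":17.5,"spin":0},{"dx":-1,"dy":22.5,"dz":17.5,"spin":0},{"dx":-1,"dy":22.5,"dz":17.5,"spin":0},{"dx":-1,"dy":22.5,"dz":17.5,"spin":0},{"dx":-1,"dy":22.5,"dz":17.5,"spin":0},{"dx":-1,"dy":22.5,"dz":17.5,"spin":0}]'
python3 - <<'E'
from h import *
from plant import sensors,capture
import pickle
o=sensors.get_obs();c=capture("wrist");pickle.dump((o,c),open("pics/w4.pkl","wb"))
print(tool(o).round(3),o["time"],o["grip_width"],o["contact_force"])
crop(c,0,0,512,384,"w4.png")
E
```

```text
cm [-0.53 21.89 17.37] jaw now -59.7 spin None q6 1.03
time: 4.6
tool_pos: [500.3, -211.9, 152.5]
tcp_rot: [-1.276, 1.57, 2.394]
contact_force: [-0.8, 0.3, -0.9]
grip_width: 50.0
[[-1.00000e-03  5.04000e-01 -8.64000e-01  5.00318e+02]
 [ 1.00000e-03 -8.64000e-01 -5.04000e-01 -2.11933e+02]
 [-1.00000e+00 -1.00000e-03  0.00000e+00  1.52534e+02]
 [ 0.00000e+00  0.00000e+00  0.00000e+00  1.00000e+00]] 4.6 50.01416572949772 [-0.83592612  0.3201502  -0.87590426]
w4.png scale 1.5625
```

View pics/w4.png

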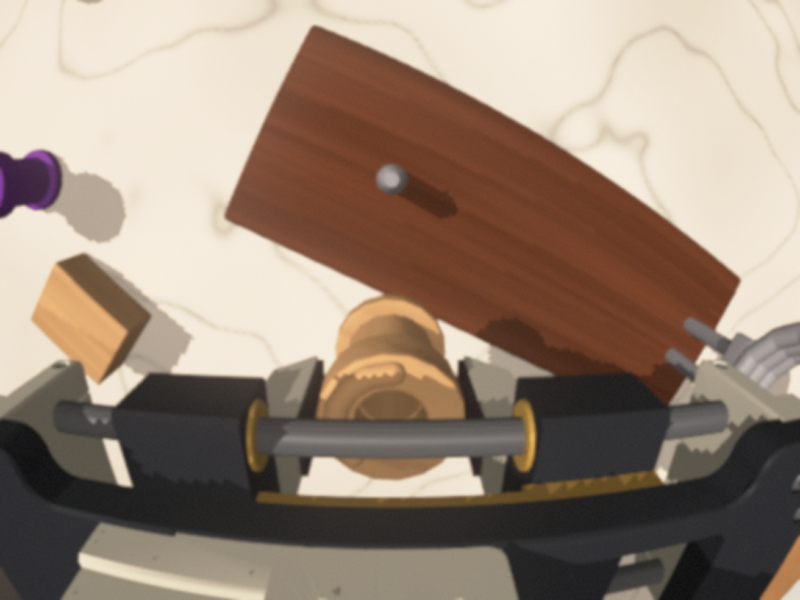

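```bash
python3 - <<'E'
from h import *
import pickle
o,c=pickle.load(open("pics/w4.pkl","rb"))
crop(c,230,95,280,135,"w4c.png",14)
crop(c,190,180,310,310,"w4d.png",4.5)
E
```

```text
w4c.png scale 14
w4d.png scale 4.5
```

View pics/w4c.png

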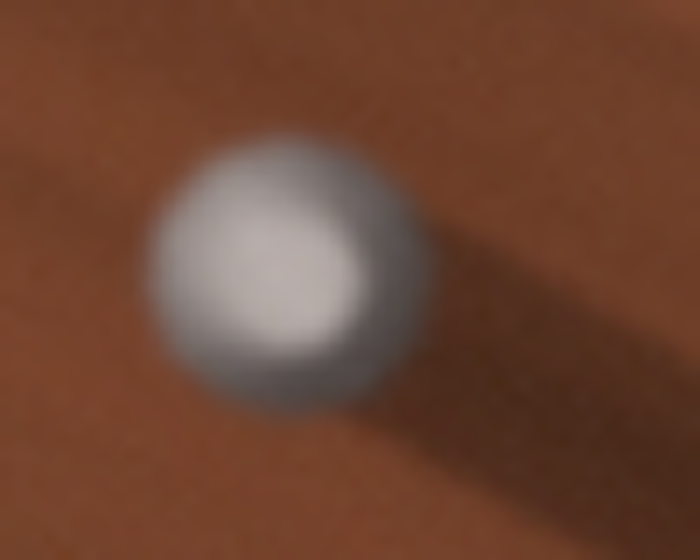

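View pics/w4d.png

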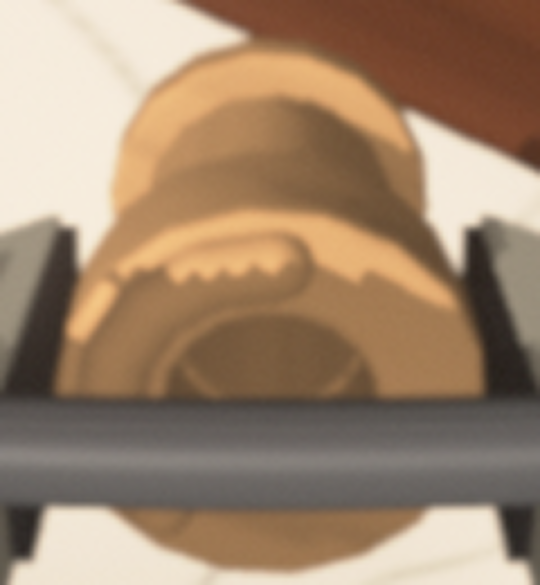

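```bash
python3 - <<'E'
from h import *
import pickle
np.set_printoptions(precision=1,suppress=True)
o,c=pickle.load(open("pics/w4.pkl","rb"))
for z in (56,60,63): print(at_z(c,250.6,114.4,z,o))
T=tool(o);p=o["tool_pos"]
a=np.radians(np.arange(0,360,2))
def circ(h,r,off=(0,0)):
    return np.array([(proj(c,[p[0]+off[0]+r*np.cos(t),p[1]+off[1]+r*np.sin(t),p[2]-43+h],o)-[190,180])*4.5 for t in a])
for h,r in [(0,25),(10,25),(70,25),(50,25)]:
    q=circ(h,r);print(h,"x",q[:,0].min(),q[:,0].max(),"y",q[:,1].min(),q[:,1].max())
# scene / top check
t=load("top0");s=load("scene0")
for P in ([562,-175,63],[562,-177,63],[564,-177,63]): print(proj(t,P),proj(s,P))
E
```

```text
[ 563.7 -175.4   56. ]
[ 563.7 -175.3   60. ]
[ 563.8 -175.3   63. ]
0 x 116.59791288104036 426.0937891392275 y 26.160684695264067 314.1289797324904
10 x 109.6962454418074 433.1693697027658 y 43.808908644555686 342.5579781833396
70 x 52.162654716157974 492.1686951176872 y 199.7849775840436 574.4786562765034
50 x 75.1260152140423 468.654965960979 y 135.53317880418652 483.1695211643786
[390.7 194.7] [183.7 112.3]
[391.4 194.7] [183.4 112. ]
[391.3 194. ] [182.8 112.2]
```

```bash
python3 - <<'E'
from h import *
from plant import sensors
togo(sensors.get_obs(),[564.3,-175.1,152])
E
```

```text
cm [ 0.06  0.05 -7.36] jaw now -59.7 spin None q6 0.5
```

```bash
python3 -m crank '[{"dx":0,"dy":0,"dz":-3.7,"spin":0},{"dx":0,"dy":0,"dz":-7.3,"spin":0},{"dx":0,"dy":0,"dz":-7.3,"spin":0},{"dx":0,"dy":0,"dz":-7.3,"spin":0},{"dx":0,"dy":0,"dz":-7.3,"spin":0}]'
python3 - <<'E'
from h import *
from plant import sensors,capture
import pickle
o=sensors.get_obs();c=capture("wrist");pickle.dump((o,c),open("pics/w5.pkl","wb"))
print(tool(o).round(3),o["time"],o["grip_width"],o["contact_force"])
togo(o,[564.3,-175.1,63])
crop(c,150,150,350,300,"w5.png")
E
```

```text
time: 5.07
tool_pos: [563.2, -175.3, 152.4]
tcp_rot: [-0.608, 1.57, 3.063]
contact_force: [0.5, -0.9, -1.2]
grip_width: 49.9
[[-1.00000e-03  5.05000e-01 -8.63000e-01  5.63181e+02]
 [ 0.00000e+00 -8.63000e-01 -5.05000e-01 -1.75282e+02]
 [-1.00000e+00 -1.00000e-03  1.00000e-03  1.52372e+02]
 [ 0.00000e+00  0.00000e+00  0.00000e+00  1.00000e+00]] 5.0667 49.90621650912774 [ 0.49218808 -0.88467161 -1.18611951]
cm [ 8.94  0.05 -0.11] jaw now -59.7 spin None q6 0.61
w5.png scale 4.0
```

View pics/w5.png

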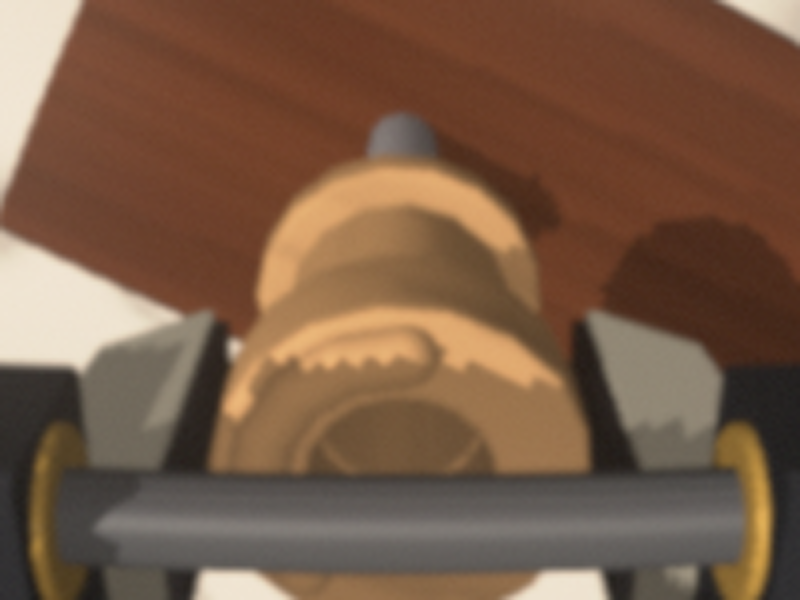

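Spool centred in column with the spindle (spindle base seen at (402,130) behind the spool). Descend.

```bash
python3 -m crank '[{"dx":2.5,"dy":0,"dz":-0.1,"spin":0},{"dx":4,"dy":0,"dz":-0.1,"spin":0},{"dx":5,"dy":0,"dz":-0.1,"spin":0},{"dx":6,"dy":0,"dz":-0.1,"spin":0},{"dx":6,"dy":0,"dz":-0.1,"spin":0}]'
python3 -m crank '[{"dx":0.8,"dy":0,"dz":0,"spin":0},{"dx":1.6,"dy":0,"dz":0,"spin":0},{"dx":2.2,"dy":0,"dz":0,"spin":0},{"dx":2.6,"dy":0,"dz":0,"spin":0},{"dx":2.8,"dy":0,"dz":0,"spin":0},{"dx":2.8,"dy":0,"dz":0,"spin":0}]'
```

```text
time: 5.53
tool_pos: [563.0, -176.0, 91.0]
tcp_rot: [-0.909, 1.568, 2.758]
contact_force: [-0.2, -0.1, -0.4]
grip_width: 49.6
time: 6.03
tool_pos: [564.2, -175.9, 64.2]
tcp_rot: [-0.862, 1.57, 2.806]
contact_force: [1.0, 0.1, -0.8]
grip_width: 49.6
```

```bash
python3 -m crank '[{"dx":0.15,"dy":0,"dz":0,"spin":0},{"dx":0.3,"dy":0,"dz":0,"spin":0},{"dx":0.3,"dy":0,"dz":0,"spin":0}]'
python3 -m crank '[{"dx":0.3,"dy":0,"dz":0,"spin":0},{"dx":0,"dy":0,"dz":0,"spin":0},{"dx":0,"dy":0,"dz":0,"spin":0},{"dx":0,"dy":0,"dz":0,"spin":0},{"dx":0,"dy":0,"dz":0,"spin":0},{"dx":0,"dy":0,"dz":0,"spin":0}]' 100
```

```text
time: 6.28
tool_pos: [564.8, -176.1, 63.0]
tcp_rot: [2.118, 1.569, -0.496]
contact_force: [-2.9, 0.6, 6.9]
grip_width: 49.7
time: 6.78
tool_pos: [564.4, -176.1, 61.7]
tcp_rot: [1.2, 1.571, -1.415]
contact_force: [0.3, 0.8, 0.5]
grip_width: 85.2
```

```bash
python3 -m crank '[{"dx":-4,"dy":0,"dz":0,"spin":0},{"dx":-8,"dy":0,"dz":0,"spin":0},{"dx":-12,"dy":0,"dz":0,"spin":0},{"dx":-14,"dy":0,"dz":3,"spin":0},{"dx":-14,"dy":0,"dz":6,"spin":0},{"dx":-14,"dy":0,"dz":6,"spin":0}]'
python3 - <<'E'
from h import *
from plant import sensors,capture
import pickle
o=sensors.get_obs();c=capture("wrist");pickle.dump((o,c),open("pics/w6.pkl","wb"))
print(tool(o).round(3),o["time"])
crop(c,150,60,350,210,"w6.png")
for gz in (0,):
  togo(o,[565,350,250],16.8)
  print(o["joint_positions"])
c=capture("scene");crop(c,120,60,240,150,"s6.png")
E
```

```text
time: 7.28
tool_pos: [509.8, -208.2, 203.5]
tcp_rot: [1.276, 1.568, -1.341]
contact_force: [-0.2, 0.2, 0.2]
grip_width: 91.6
[[ 1.00000e-03  5.01000e-01 -8.65000e-01  5.09847e+02]
 [-2.00000e-03 -8.65000e-01 -5.01000e-01 -2.08248e+02]
 [-1.00000e+00  2.00000e-03  1.00000e-03  2.03475e+02]
 [ 0.00000e+00  0.00000e+00  0.00000e+00  1.00000e+00]] 7.2833
w6.png scale 4.0
cm [ -4.79 -45.53 -32.75] jaw now -59.9 spin -1.3390757125063784 q6 0.52
[-0.52588308  0.4072251   1.49110842 -0.0019222   1.2415443   0.52059814]
s6.png scale 6.666666666666667
```

View pics/w6.png

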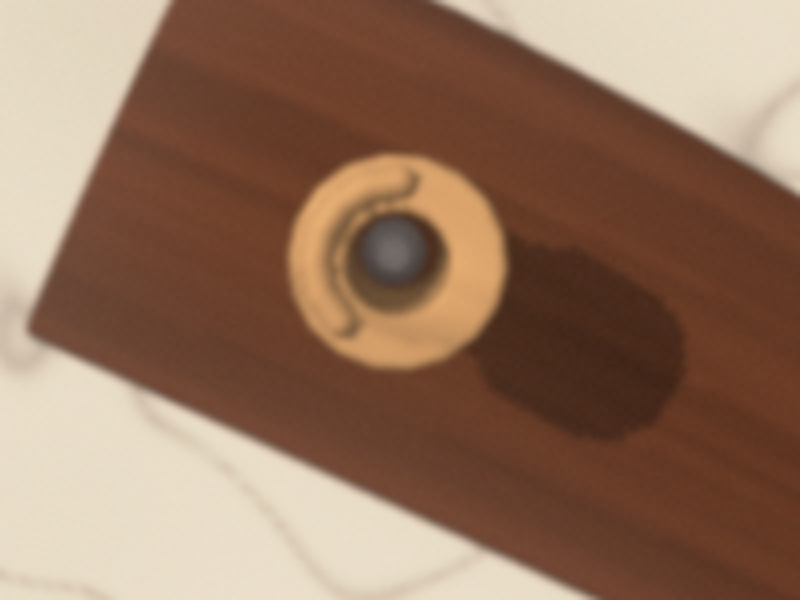

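View pics/s6.png

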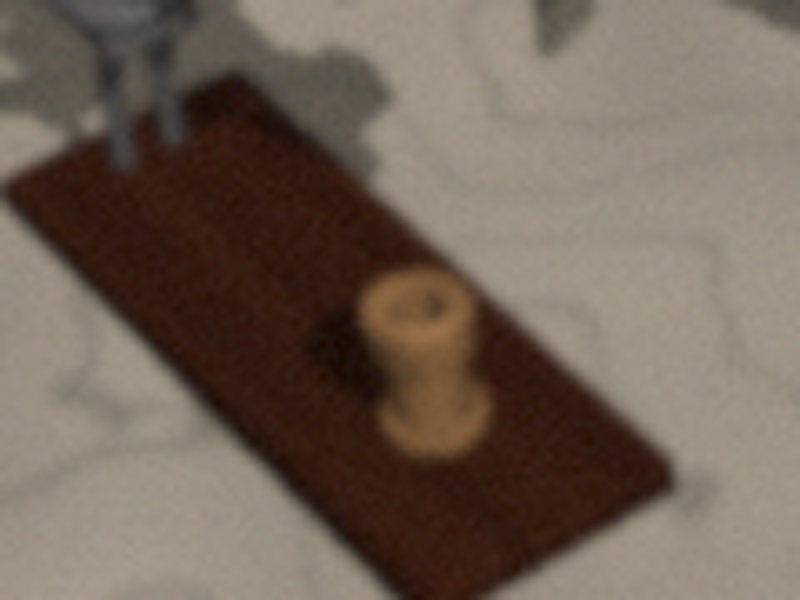

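```bash
python3 - <<'E'
from h import *
import pickle
np.set_printoptions(precision=1,suppress=True)
o,c=pickle.load(open("pics/w6.pkl","rb"))
print("spool top",at_z(c,249.5,125.2,90,o))
g=lambda x,y,z:at_z(c,150+x/4,60+y/4,z,o)
k=g(32,328,20);print("corner",k, "other", g(175,0,20))
a=g(175,0,20)-k;print(np.degrees(np.arctan2(a[1],a[0])),"-> plank y dir")
b=g(590,600,20)-k;print(np.degrees(np.arctan2(b[1],b[0])),"plank x dir", np.hypot(b[0],b[1]))
togo(o,[700,304,200],16.8)
E
```

```text
spool top [ 564.1 -176.6   90. ]
corner [491.2 -93.7  20. ] other [595.5 -85.5  20. ]
4.508023446172982 -> plank y dir
-86.88439534606222 plank x dir 187.70247885698933
cm [  0.2 -34.8 -42.1] jaw now -59.9 spin -1.3390757125063784 q6 0.52
```

```bash
python3 -m crank '[{"dx":0.2,"dy":-34.8,"dz":-42.1,"spin":-1.34},{"dx":0.2,"dy":-34.8,"dz":-42.1,"spin":-1.34},{"dx":0.2,"dy":-34.8,"dz":-42.1,"spin":-1.34},{"dx":0.2,"dy":-34.8,"dz":-42.1,"spin":-1.34},{"dx":0.2,"dy":-34.8,"dz":-42.1,"spin":-1.34},{"dx":0.2,"dy":-34.8,"dz":-42.1,"spin":-1.34},{"dx":0.2,"dy":-34.8,"dz":-42.1,"spin":-1.34},{"dx":0.2,"dy":-34.8,"dz":-42.1,"spin":-1.34},{"dx":0.2,"dy":-34.8,"dz":-42.1,"spin":-1.34},{"dx":0.2,"dy":-34.8,"dz":-42.1,"spin":-1.34},{"dx":0.2,"dy":-34.8,"dz":-42.1,"spin":-1.34},{"dx":0.2,"dy":-34.8,"dz":-42.1,"spin":-1.34},{"dx":0.2,"dy":-34.8,"dz":-42.1,"spin":-1.34},{"dx":0.2,"dy":-34.8,"dz":-42.1,"spin":-1.34},{"dx":0.2,"dy":-34.8,"dz":-42.1,"spin":-1.34},{"dx":0.2,"dy":-34.8,"dz":-42.1,"spin":-1.34},{"dx":0.2,"dy":-34.8,"dz":-42.1,"spin":-1.34}]'
python3 - <<'E'
from h import *
from plant import sensors,capture
import pickle
o=sensors.get_obs();c=capture("wrist");pickle.dump((o,c),open("pics/w7.pkl","wb"))
print(tool(o).round(3),o["time"],o["joint_positions"])
crop(c,0,0,512,384,"w7.png")
E
```

```text
time: 8.8
tool_pos: [701.3, 305.3, 199.3]
tcp_rot: [-1.067, 1.57, -2.343]
contact_force: [-0.4, -0.4, -0.7]
grip_width: 91.5
[[-1.00000e-03  9.57000e-01  2.91000e-01  7.01310e+02]
 [-1.00000e-03  2.91000e-01 -9.57000e-01  3.05272e+02]
 [-1.00000e+00 -1.00000e-03  1.00000e-03  1.99331e+02]
 [ 0.00000e+00  0.00000e+00  0.00000e+00  1.00000e+00]] 8.8 [ 3.10716075e-01  8.51848474e-01  6.98865293e-01 -5.18846272e-04
  1.59185631e+00  1.55838885e-02]
w7.png scale 1.5625
```

View pics/w7.png

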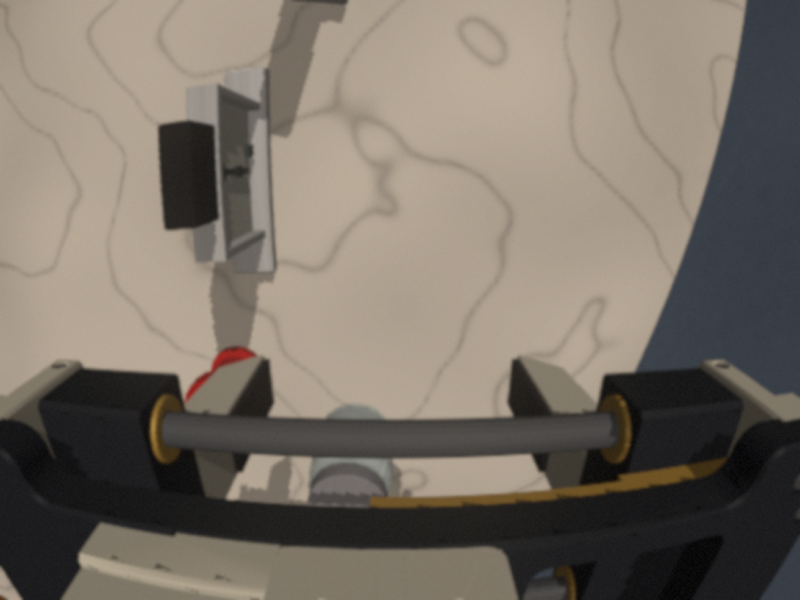

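```bash
python3 -m crank '[{"dx":4,"dy":0,"dz":0,"spin":0},{"dx":8,"dy":0,"dz":0,"spin":0},{"dx":12,"dy":0,"dz":0,"spin":0},{"dx":14.5,"dy":0,"dz":0,"spin":0},{"dx":14.5,"dy":0,"dz":0,"spin":0},{"dx":14.5,"dy":0,"dz":0,"spin":0}]'
python3 - <<'E'
from h import *
from plant import sensors,capture
import pickle
o=sensors.get_obs();c=capture("wrist");pickle.dump((o,c),open("pics/w8.pkl","wb"))
print(tool(o).round(3),o["time"])
crop(c,0,20,160,140,"w8.png")
E
```

```text
time: 9.35
tool_pos: [701.2, 304.7, 54.5]
tcp_rot: [-1.474, 1.569, -2.75]
contact_force: [0.4, -0.6, 1.8]
grip_width: 92.1
[[-2.00000e-03  9.57000e-01  2.90000e-01  7.01155e+02]
 [-1.00000e-03  2.90000e-01 -9.57000e-01  3.04744e+02]
 [-1.00000e+00 -2.00000e-03  0.00000e+00  5.44980e+01]
 [ 0.00000e+00  0.00000e+00  0.00000e+00  1.00000e+00]] 9.35
w8.png scale 5.0
```

View pics/w8.png

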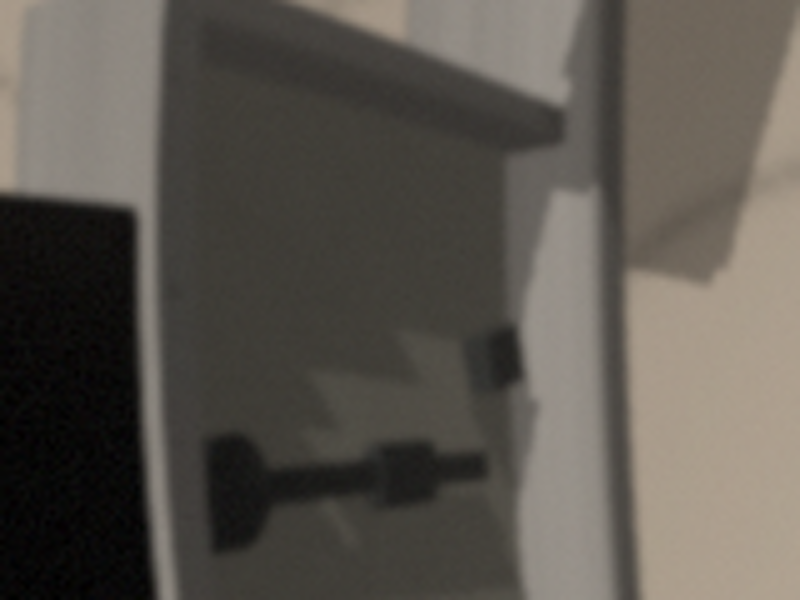

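```bash
python3 - <<'E'
from h import *
import pickle
o,c=pickle.load(open("pics/w8.pkl","rb"))
crop(c,0,0,170,250,"w8a.png",2.4)
a=c["frame"][75:135,35:120].astype(float);a=np.clip((a-10)*2.6,0,255).astype(np.uint8)
cv2.imwrite("pics/w8b.png",cv2.resize(a,None,fx=9,fy=9,interpolation=cv2.INTER_CUBIC))
E
```

```text
w8a.png scale 2.4
```

View pics/w8a.png

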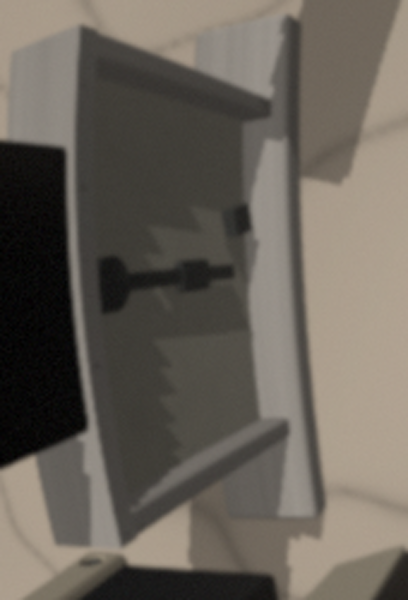

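View pics/w8b.png

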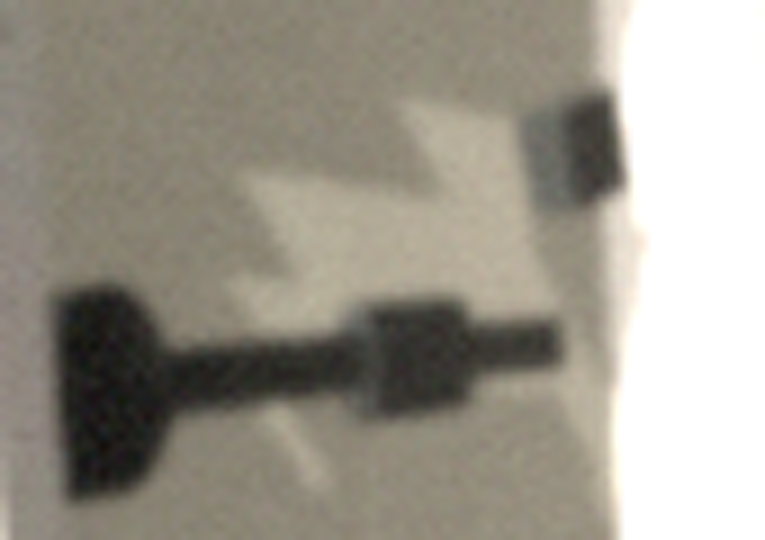

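```bash
python3 - <<'E'
from h import *
import pickle
o,c=pickle.load(open("pics/w8.pkl","rb"))
crop(c,75,0,140,55,"w8e.png",10)
crop(c,80,165,145,225,"w8f.png",10)
E
```

```text
w8e.png scale 10
w8f.png scale 10
```

View pics/w8e.png

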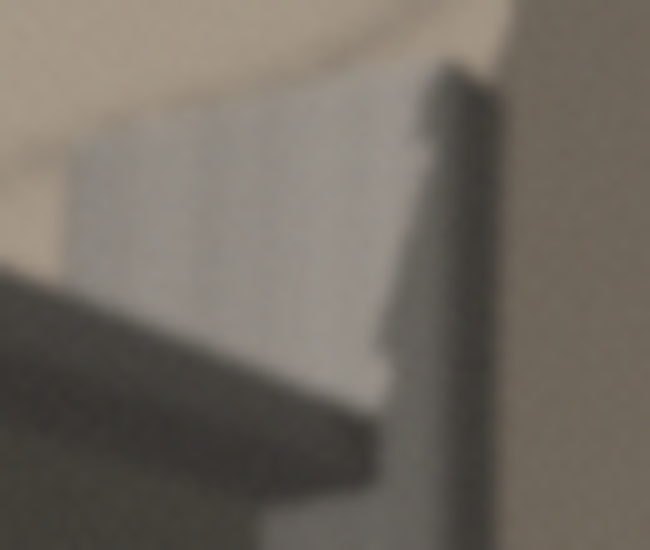

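View pics/w8f.png

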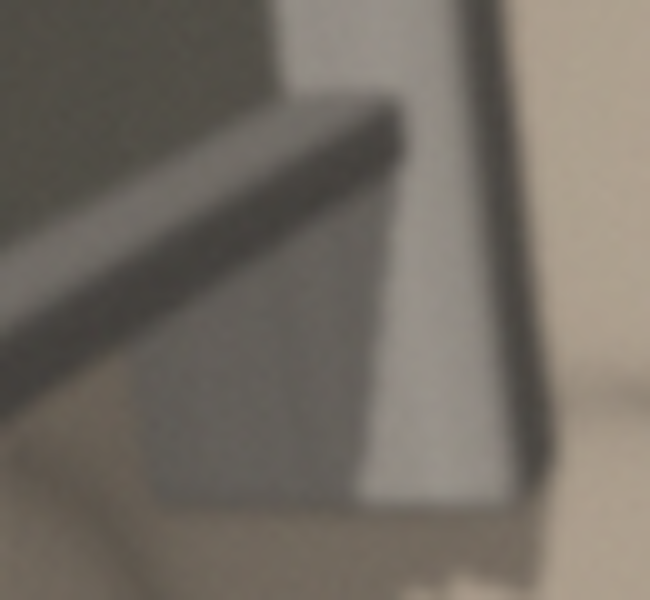

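```bash
cat > gf.py <<'E'
from h import *
import pickle
from scipy.optimize import least_squares
np.set_printoptions(precision=3,suppress=True)
o,c=pickle.load(open("pics/w8.pkl","rb"))
P=[(-80,17,12),(-80,17,0),(-80,-17,12),(80,17,12),(80,17,0),(80,-17,12)]
I=np.array([(119.8,6.8),(125,10),(82,14.5),(131.5,214.8),(134.8,212),(95.5,214.7)])
def W(q,p):
    x,y,a,z=q;return [x+p[0]*np.cos(a)-p[1]*np.sin(a),y+p[0]*np.sin(a)+p[1]*np.cos(a),p[2]+z]
r=least_squares(lambda q:(np.array([proj(c,W(q,p),o) for p in P])-I).ravel(),[562,345,np.radians(-73),0])
print(r.x,np.degrees(r.x[2]));print(r.fun.reshape(-1,2))
q=r.x
w=lambda x,y:(35+x/9,75+y/9)
# pointer: solve y & angle with tip
def solve(px,h=86,L=58):
    f=lambda v:np.array(proj(c,W(q,(-L*np.sin(v[0]),v[1],h-L*np.cos(v[0]))),o))-px
    return least_squares(f,[0.1,10]).x
print("pointer tip",solve(w(560,343)))
for p in [(568,150),(530,157),(572,150),(565,150)]: print("tab",p,solve(w(*p)))
# tab corners: upper-left and upper-right at front, half-width 4
for p in [(565,103),(573,196)]:
    print(p,solve(w(*p)))
print("pivot proj for y 2,6,10",[((proj(c,W(q,(0,y,86)),o)-[35,75])*9) for y in (2,6,10,12)])
print("dial corners",proj(c,W(q,(52,12,12)),o),proj(c,W(q,(-52,12,12)),o))
print("handle",W(q,(0,2,119)),W(q,(0,0,119)))
pickle.dump(q,open("pics/gq.pkl","wb"))
E
python3 gf.py
```

```text
[572.761 349.846  -1.264  -3.807] -72.3998067127005
[[ 0.143 -0.582]
 [ 1.113  0.578]
 [-1.025  0.643]
 [-0.468  0.709]
 [ 1.539 -1.705]
 [-1.381  0.453]]
pointer tip [0.001 6.141]
tab (568, 150) [0.255 8.746]
tab (530, 157) [0.253 5.321]
tab (572, 150) [0.254 9.093]
tab (565, 150) [0.256 8.485]
(565, 103) [0.318 9.193]
(573, 196) [0.193 8.587]
pivot proj for y 2,6,10 [array([ 48.632, 403.832]), array([ 98.291, 395.55 ]), array([149.491, 387.255]), array([175.68 , 383.107])]
dial corners [120.523 180.686] [112.836  42.347]
handle [np.float64(574.6673905257529), np.float64(350.4512437809849), np.float64(115.19301846461424)] [np.float64(572.7610112302674), np.float64(349.84649756831044), np.float64(115.19301846461424)]
```

```bash
python3 - <<'E'
from h import *
from plant import sensors
togo(sensors.get_obs(),[572,349.5,190],17.6)
E
python3 -m crank '[{"dx":-4,"dy":0,"dz":0,"spin":0},{"dx":-8,"dy":0,"dz":0,"spin":0},{"dx":-12,"dy":0,"dz":0,"spin":0},{"dx":-15,"dy":0,"dz":0,"spin":0},{"dx":-15,"dy":0,"dz":0,"spin":0}]'
```

```text
cm [-13.32 -11.18  -8.  ] jaw now 16.9 spin -0.012526625494027412 q6 0.02
time: 9.82
tool_pos: [705.0, 307.1, 219.4]
tcp_rot: [1.585, 1.549, 0.31]
contact_force: [1.9, -0.3, 1.2]
grip_width: 91.7
```

```bash
python3 -m crank '[{"dx":0,"dy":-4,"dz":-3,"spin":-0.01},{"dx":0.5,"dy":-8,"dz":-6,"spin":-0.01},{"dx":0.8,"dy":-11.2,"dz":-8,"spin":-0.01},{"dx":0.8,"dy":-11.2,"dz":-8,"spin":-0.01},{"dx":0.8,"dy":-11.2,"dz":-8,"spin":-0.01},{"dx":0.8,"dy":-11.2,"dz":-8,"spin":-0.01}]'
python3 - <<'E'
from h import *
from plant import sensors,capture
import pickle
o=sensors.get_obs();c=capture("wrist");pickle.dump((o,c),open("pics/w9.pkl","wb"))
print(tool(o).round(3),o["time"])
crop(c,100,100,400,325,"w9.png")
q=pickle.load(open("pics/gq.pkl","rb"))
x,y,a,z=q
for p in [(28,10,136),(28,-10,136),(-28,10,136),(-28,-10,136)]:
    for dz in (z,0):
        print(p,dz,((proj(c,[x+p[0]*np.cos(a)-p[1]*np.sin(a),y+p[0]*np.sin(a)+p[1]*np.cos(a),p[2]+dz],o)-[100,100])*800/300).round(0))
E
```

```text
time: 10.32
tool_pos: [571.8, 350.7, 200.5]
tcp_rot: [1.635, 1.564, 0.371]
contact_force: [0.5, -0.1, 1.0]
grip_width: 91.8
[[ 6.00000e-03  9.53000e-01  3.02000e-01  5.71804e+02]
 [ 2.00000e-03  3.02000e-01 -9.53000e-01  3.50731e+02]
 [-1.00000e+00  6.00000e-03 -0.00000e+00  2.00505e+02]
 [ 0.00000e+00  0.00000e+00  0.00000e+00  1.00000e+00]] 10.3167
w9.png scale 2.6666666666666665
(28, 10, 136) -3.806981535385754 [430. 374.]
(28, 10, 136) 0 [431. 379.]
(28, -10, 136) -3.806981535385754 [367. 374.]
(28, -10, 136) 0 [366. 379.]
(-28, 10, 136) -3.806981535385754 [432. 200.]
(-28, 10, 136) 0 [433. 203.]
(-28, -10, 136) -3.806981535385754 [364. 200.]
(-28, -10, 136) 0 [364. 203.]
```

View pics/w9.png

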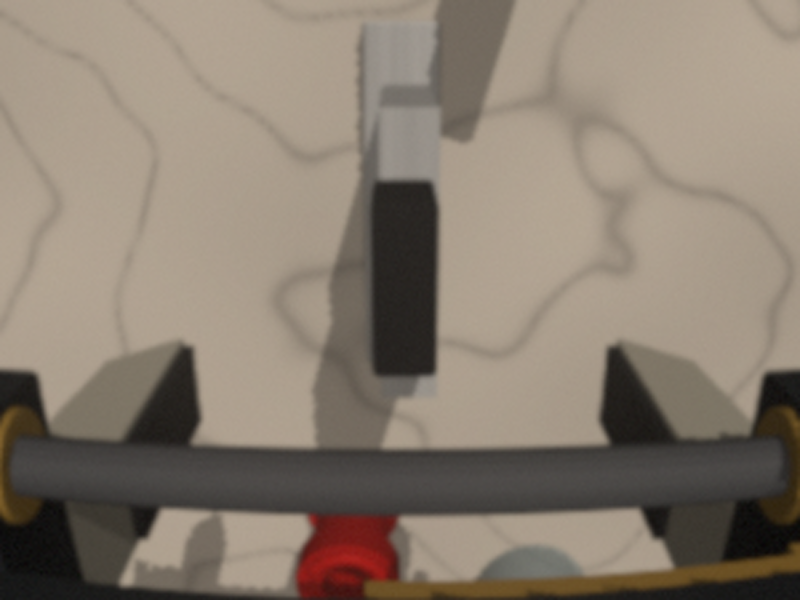

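```bash
python3 -m crank '[{"dx":4,"dy":0.15,"dz":0,"spin":0},{"dx":7,"dy":0.15,"dz":0,"spin":0},{"dx":9,"dy":0.15,"dz":0,"spin":0},{"dx":9.4,"dy":0.15,"dz":0,"spin":0},{"dx":9.4,"dy":0.15,"dz":0,"spin":0}]' 60
python3 -m crank '[{"dx":0,"dy":0,"dz":0,"spin":0},{"dx":0,"dy":0,"dz":0,"spin":0},{"dx":0,"dy":0,"dz":0,"spin":0},{"dx":0,"dy":0,"dz":0,"spin":0},{"dx":0,"dy":0,"dz":0,"spin":0},{"dx":0,"dy":0,"dz":0,"spin":0},{"dx":0,"dy":0,"dz":0,"spin":0}]' 0
```

```text
time: 10.78
tool_pos: [573.5, 349.6, 101.7]
tcp_rot: [-1.277, 1.569, -2.543]
contact_force: [-0.3, 0.1, 0.6]
grip_width: 63.4
time: 11.37
tool_pos: [572.5, 350.7, 103.1]
tcp_rot: [1.634, 1.57, 0.369]
contact_force: [-0.3, -0.3, 4.4]
grip_width: 20.0
```

```bash
python3 -m crank '[{"dx":-0.5,"dy":0,"dz":0,"spin":0},{"dx":-3,"dy":0,"dz":0,"spin":0},{"dx":-7,"dy":0,"dz":0,"spin":0},{"dx":-10,"dy":0,"dz":0,"spin":0},{"dx":-12,"dy":0,"dz":0,"spin":0},{"dx":-12,"dy":0,"dz":0,"spin":0}]'
python3 - <<'E'
from h import *
from plant import sensors,capture
import pickle
o=sensors.get_obs();c=capture("wrist");s=capture("scene");pickle.dump((o,c,s),open("pics/w10.pkl","wb"))
print(tool(o).round(3),o["time"],o["grip_width"],o["contact_force"],o["moment"])
crop(c,100,60,400,285,"w10.png")
crop(s,200,100,400,250,"s10.png")
togo(o,[562,-170,230],4)
E
```

```text
time: 11.87
tool_pos: [574.0, 351.4, 227.9]
tcp_rot: [1.695, 1.562, 0.43]
contact_force: [0.8, 0.8, -4.5]
grip_width: 19.6
[[ 8.00000e-03  9.53000e-01  3.01000e-01  5.73988e+02]
 [ 3.00000e-03  3.01000e-01 -9.54000e-01  3.51432e+02]
 [-1.00000e+00  8.00000e-03 -1.00000e-03  2.27893e+02]
 [ 0.00000e+00  0.00000e+00  0.00000e+00  1.00000e+00]] 11.8667 19.59931342368359 [ 0.75860658  0.79784669 -4.51820945] [ 0.08211008 -0.10815091  0.01982412]
w10.png scale 2.6666666666666665
s10.png scale 4.0
cm [ -0.4  -16.85  49.36] jaw now 17.5 spin 0.23627835997125682 q6 0.13
```

View pics/w10.png

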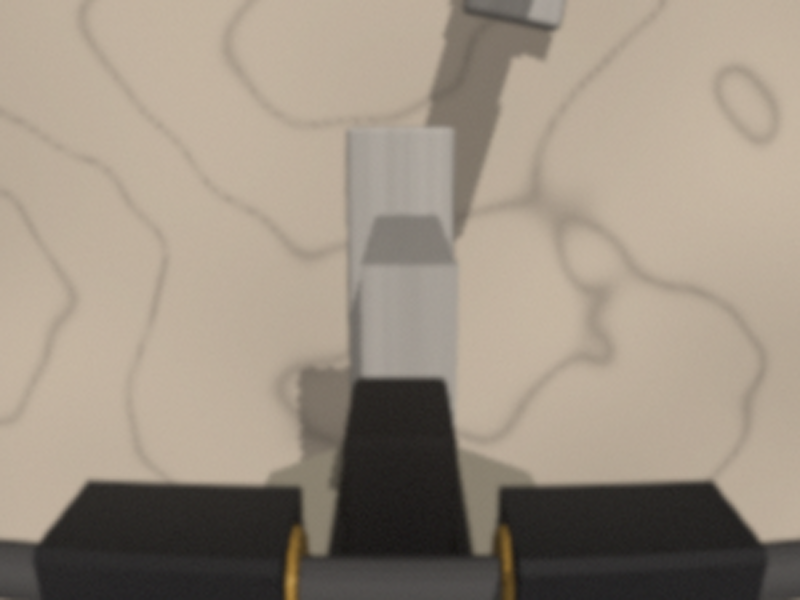

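View pics/s10.png

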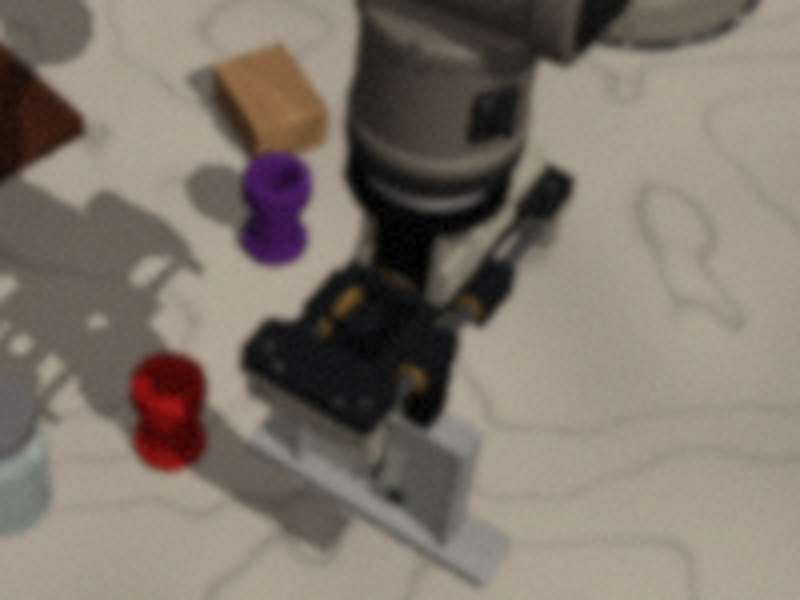

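```bash
cat > tilt.py <<'E'
from h import *
from scipy.optimize import least_squares
np.set_printoptions(precision=3,suppress=True)
# gauge->tool: gauge x=tool z, gauge y=tool y, gauge z=-tool x ; tilt th raises +x end; pivot at handle (0,0,122)
def pt(v,p):
    gx,gh,th,gy=v  # gx offset tool z of handle pivot; gh: TCP height above gauge underside when level
    x,y,z=p[0],p[1],p[2]-122
    xr=x*np.cos(th)-z*np.sin(th); zr=x*np.sin(th)+z*np.cos(th)
    return np.array([-(zr+122-gh),y+gy,xr+gx])   # tool coords
def pw(c,v,p):
    M=np.linalg.inv(np.asarray(c["mount"]));q=M[:3,:3]@pt(v,p)+M[:3,3]
    t=np.arctan2(np.hypot(q[0],q[1]),q[2]);h=np.hypot(q[0],q[1]);f=f_of(c)
    return np.array([c["cx"]+f*t*q[0]/h,c["cy"]+f*t*q[1]/h])
PTS={"barL":(-80,-17,12),"barR":(-80,17,12),"topL":(-52,-8,102),"topR":(-52,12,102),"botL":(-52,-8,12),"botR":(-52,12,12),
"hbL":(-28,-10,102),"hbR":(-28,10,102),"htL":(-28,-10,136),"htR":(-28,10,136)}
def fit(c,obs,prior=(0,104,0,0),sig=(3,2,1,2)):
    def res(v):
        r=[(pw(c,v,PTS[k])-np.array(p)) for k,p in obs.items()]
        return np.concatenate([np.concatenate(r),(np.array(v)-prior)/sig*0.5])
    r=least_squares(res,[0,104,prior[2],0]);n=len(obs)
    print("gx,gh,th,gy",r.x); print(dict(zip(obs,r.fun[:2*n].reshape(-1,2).round(1).tolist())));return r.x
E
python3 - <<'E'
from tilt import *
import pickle
o,c,s=pickle.load(open("pics/w10.pkl","rb"))
k=3/8.
w=lambda x,y:(100+x*k,60+y*k)
ob={"barL":w(346,128),"barR":w(453,128),"topL":w(362,263),"topR":w(456,263),"botL":w(378,215),"hbL":w(355,379),"hbR":w(445,379)}
fit(c,ob)
togo(o,np.array([564.2,-176.2,0])+np.array([.066,-.998,0])*(-8.5)+[0,0,225],3.8)
E
```

```text
gx,gh,th,gy [  1.021 104.318   0.002   0.649]
{'barL': [-0.4, -0.1], 'barR': [0.5, -0.1], 'topL': [-0.4, 0.8], 'topR': [1.0, 0.8], 'botL': [-1.4, 0.4], 'hbL': [-0.7, -0.9], 'hbR': [0.9, -0.9]}
cm [  0.1  -16.63  49.19] jaw now 17.5 spin 0.2397690184752455 q6 0.13
```

```bash
python3 -m crank '[{"dx":0,"dy":-1.4,"dz":4,"spin":0.02},{"dx":0,"dy":-2.7,"dz":8,"spin":0.04},{"dx":0,"dy":-4,"dz":12,"spin":0.06},{"dx":0,"dy":-5.4,"dz":16,"spin":0.08},{"dx":0,"dy":-6.7,"dz":20,"spin":0.1},{"dx":0,"dy":-8.1,"dz":24,"spin":0.12},{"dx":0,"dy":-9.5,"dz":28,"spin":0.14},{"dx":0,"dy":-10.8,"dz":32,"spin":0.16},{"dx":0,"dy":-12.2,"dz":36,"spin":0.18},{"dx":0,"dy":-13.5,"dz":40,"spin":0.2},{"dx":0,"dy":-14.9,"dz":44,"spin":0.22},{"dx":0,"dy":-15.9,"dz":47,"spin":0.23},{"dx":0,"dy":-16.6,"dz":49,"spin":0.24},{"dx":0,"dy":-16.6,"dz":49.2,"spin":0.24},{"dx":0,"dy":-16.6,"dz":49.2,"spin":0.24},{"dx":0,"dy":-16.6,"dz":49.2,"spin":0.24}]'
python3 - <<'E'
from h import *
from plant import sensors,capture
import pickle
o=sensors.get_obs();c=capture("wrist");s=capture("scene");pickle.dump((o,c,s),open("pics/w11.pkl","wb"))
print(tool(o).round(3),o["time"],o["grip_width"],o["contact_force"],o["moment"])
crop(c,100,60,400,285,"w11.png")
crop(s,120,40,280,160,"s11.png")
togo(o,np.array([564.2,-176.2,0])+np.array([.066,-.998,0])*(-8.5)+[0,0,200],3.8)
E
```

```text
time: 13.3
tool_pos: [561.4, -167.6, 220.5]
tcp_rot: [-2.184, 1.566, 2.595]
contact_force: [-0.7, 0.8, -4.9]
grip_width: 19.9
[[-4.00000e-03  9.98000e-01  6.60000e-02  5.61381e+02]
 [ 2.00000e-03  6.60000e-02 -9.98000e-01 -1.67628e+02]
 [-1.00000e+00 -4.00000e-03 -3.00000e-03  2.20503e+02]
 [ 0.00000e+00  0.00000e+00  0.00000e+00  1.00000e+00]] 13.3 19.948914976700028 [-0.68865248  0.76557687 -4.91610111] [-0.02943688 -0.07284976  0.07079832]
w11.png scale 2.6666666666666665
s11.png scale 5.0
cm [2.05 0.23 0.03] jaw now 3.8 spin -0.0004388196582340748 q6 -0.49
```

View pics/w11.png

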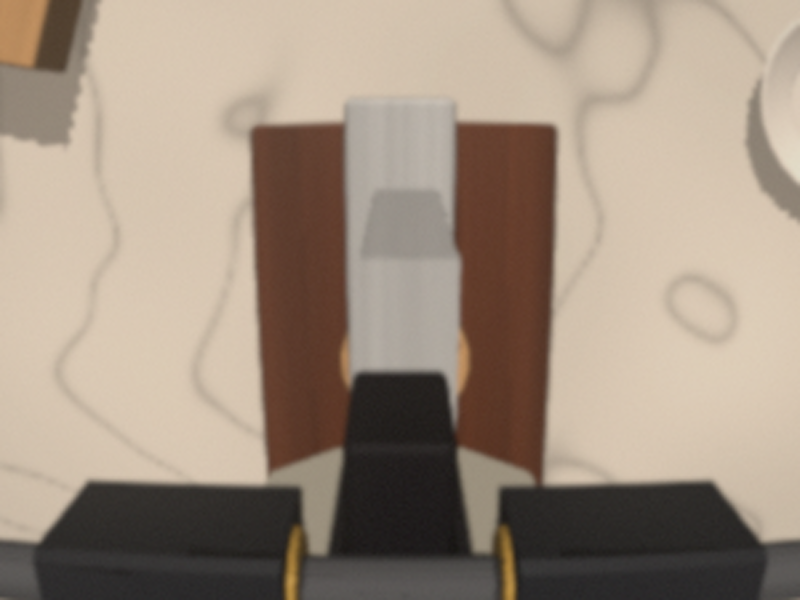

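View pics/s11.png

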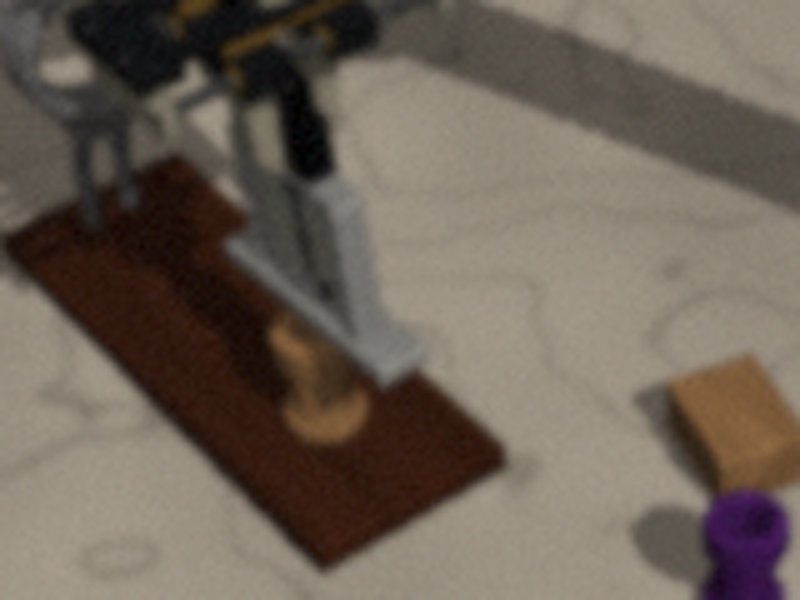

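```bash
python3 - <<'E'
from tilt import *
import pickle
o,c,s=pickle.load(open("pics/w11.pkl","rb"))
k=3/8.
w=lambda x,y:(100+x*k,60+y*k)
ob={"barL":w(346,99),"barR":w(456,99),"topL":w(361,257),"topR":w(461,257),"botL":w(378,190),"hbL":w(354,374),"hbR":w(447,374)}
fit(c,ob)
E
python3 -m crank '[{"dx":0.8,"dy":0.2,"dz":0,"spin":0},{"dx":1.5,"dy":0.2,"dz":0,"spin":0},{"dx":1.9,"dy":0.2,"dz":0,"spin":0},{"dx":2.2,"dy":0.2,"dz":0,"spin":0},{"dx":2.2,"dy":0.2,"dz":0,"spin":0}]'
```

```text
gx,gh,th,gy [  0.029 102.585  -0.071   0.767]
{'barL': [-0.8, 0.1], 'barR': [0.4, 0.1], 'topL': [-0.0, 0.7], 'topR': [0.5, 0.7], 'botL': [-1.4, -0.1], 'hbL': [-0.3, -0.8], 'hbR': [1.0, -0.8]}
time: 13.82
tool_pos: [563.9, -167.9, 199.6]
tcp_rot: [-2.016, 1.569, 2.763]
contact_force: [-0.1, -0.7, -4.9]
grip_width: 19.7
```

```bash
python3 -m crank '[{"dx":0.2,"dy":0,"dz":0,"spin":0},{"dx":0.4,"dy":0,"dz":0,"spin":0},{"dx":0.5,"dy":0,"dz":0,"spin":0},{"dx":0.5,"dy":0,"dz":0,"spin":0}]'
```

```text
time: 14.15
tool_pos: [564.7, -168.6, 197.4]
tcp_rot: [1.095, 1.568, -0.41]
contact_force: [-1.0, 1.7, 3.7]
grip_width: 20.0
```

```bash
python3 -m crank '[{"dx":0.1,"dy":0,"dz":-0.4,"spin":0},{"dx":0.15,"dy":0,"dz":-0.8,"spin":0},{"dx":0.2,"dy":0,"dz":-1.2,"spin":0},{"dx":0.2,"dy":0,"dz":-1.6,"spin":0},{"dx":0.2,"dy":0,"dz":-2,"spin":0},{"dx":0.2,"dy":0,"dz":-2,"spin":0}]'
python3 - <<'E'
from h import *
from plant import sensors,capture
import pickle
o=sensors.get_obs();c=capture("wrist");s=capture("scene");pickle.dump((o,c,s),open("pics/w12.pkl","wb"))
print(o["tool_pos"],o["time"],o["grip_width"],o["contact_force"],o["moment"])
crop(c,100,30,400,255,"w12.png")
crop(s,120,40,280,160,"s12.png")
E
```

```text
time: 14.65
tool_pos: [564.3, -149.4, 197.2]
tcp_rot: [0.887, 1.564, -0.618]
contact_force: [-1.1, -1.2, 11.4]
grip_width: 19.6
[ 564.31166264 -149.35840261  197.24871107] 14.65 19.56484193582555 [-1.14788634 -1.1813225  11.43166663] [-0.65756378  0.58163426  0.00267515]
w12.png scale 2.6666666666666665
s12.png scale 5.0
```

View pics/w12.png

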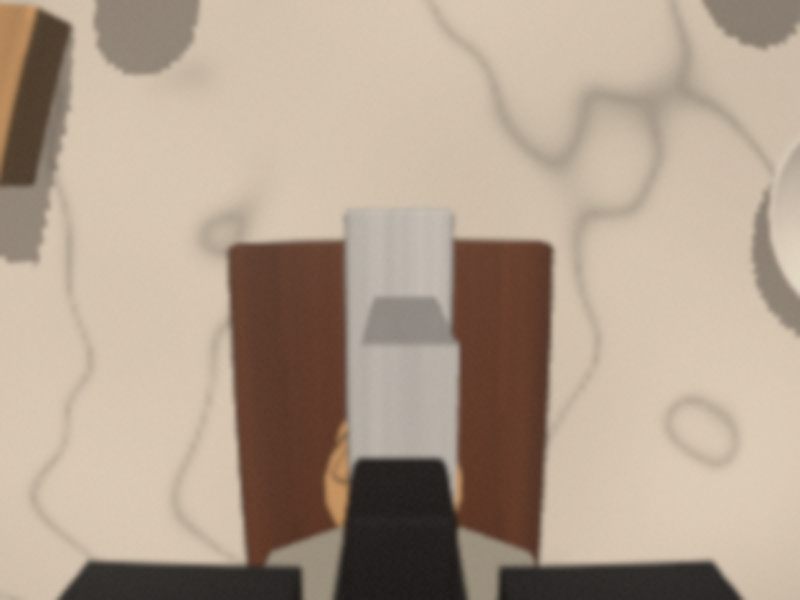

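View pics/s12.png

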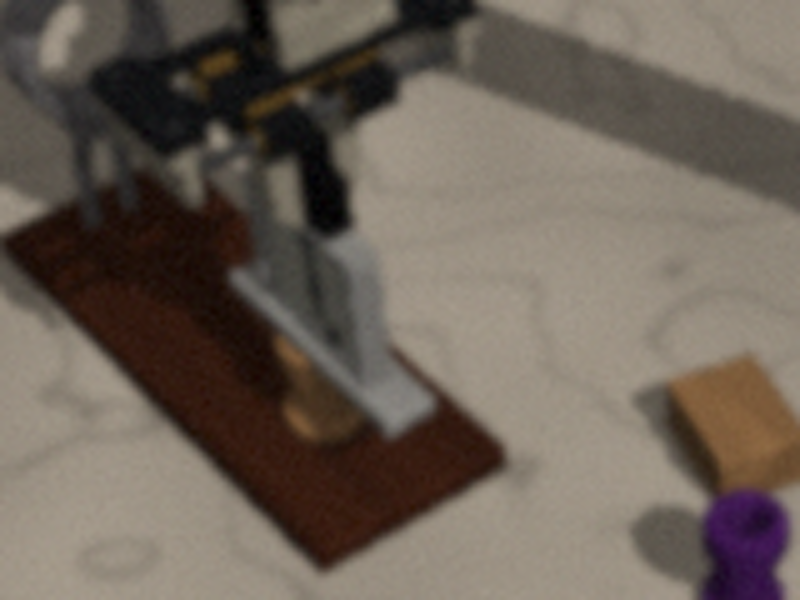

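```bash
python3 - <<'E'
from tilt import *
import pickle
o,c,s=pickle.load(open("pics/w12.pkl","rb"))
k=3/8.
w=lambda x,y:(100+x*k,30+y*k)
ob={"barL":w(345,209),"barR":w(454,209),"topL":w(361,343),"topR":w(460,343),"botL":w(378,297),"hbL":w(354,460),"hbR":w(446,460)}
fit(c,ob)
for p in [(325,480),(462,480)]: print(at_z(c,*w(*p),90,o))
E
```

```text
gx,gh,th,gy [  0.346 101.841   0.01    0.621]
{'barL': [-0.0, -0.1], 'barR': [0.4, -0.1], 'topL': [0.0, 0.6], 'topR': [0.0, 0.7], 'botL': [-1.3, 0.2], 'hbL': [-0.4, -0.7], 'hbR': [0.9, -0.7]}
[ 540.002 -167.492   90.   ]
[ 588.643 -164.38    90.   ]
```

```bash
python3 -m crank '[{"dx":0,"dy":0,"dz":-0.5,"spin":0},{"dx":0,"dy":0,"dz":-1,"spin":0},{"dx":0,"dy":0,"dz":-1.5,"spin":0},{"dx":0,"dy":0,"dz":-2,"spin":0},{"dx":0,"dy":0,"dz":-2.5,"spin":0},{"dx":0,"dy":0,"dz":-2.5,"spin":0}]'
```

```text
time: 15.25
tool_pos: [561.8, -122.8, 194.3]
tcp_rot: [1.453, 1.569, -0.051]
contact_force: [0.1, -0.9, 4.2]
grip_width: 20.1
```

```bash
python3 - <<'E'
from h import *
from plant import sensors,capture
import pickle
o=sensors.get_obs();c=capture("wrist");s=capture("scene");pickle.dump((o,c,s),open("pics/w13.pkl","wb"))
print(o["tool_pos"],o["time"],o["grip_width"],o["contact_force"],o["moment"])
crop(c,100,60,400,285,"w13.png")
E
```

```text
[ 561.84415556 -122.76368248  194.30270802] 15.25 20.06408290295784 [ 0.08341714 -0.92073233  4.24181762] [-0.5102229  -0.22265212 -0.07394892]
w13.png scale 2.6666666666666665
```

View pics/w13.png

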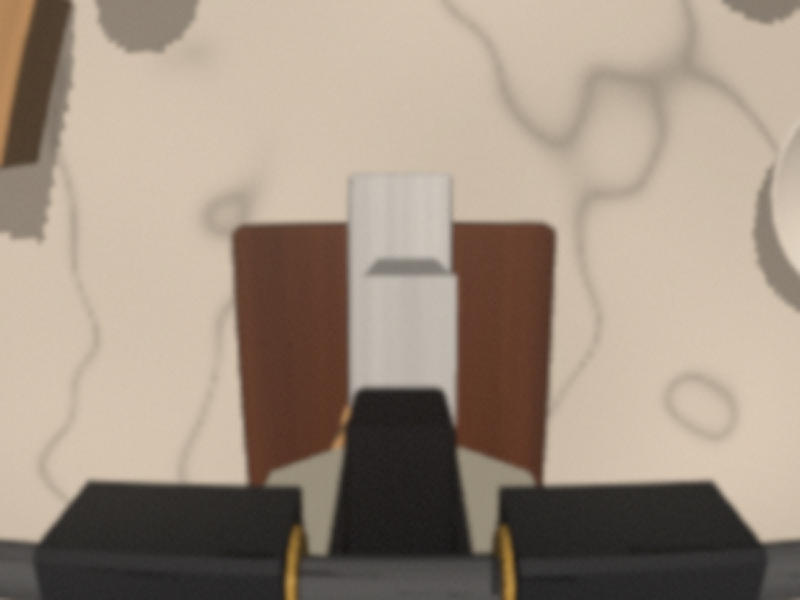

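```bash
python3 - <<'E'
from tilt import *
import pickle
o,c,s=pickle.load(open("pics/w13.pkl","rb"))
k=3/8.
w=lambda x,y:(100+x*k,60+y*k)
ob={"barL":w(349,174),"barR":w(452,174),"topL":w(363,274),"topR":w(458,274),"botL":w(377,260),"hbL":w(354,388),"hbR":w(445,388)}
v=fit(c,ob)
# prediction at th=.255
for k2 in ["barL","topL","topR","botL","hbL"]:
    print(k2,((pw(c,[v[0],v[1],.255,v[3]],PTS[k2])-[100,60])/k).round(0))
E
```

```text
gx,gh,th,gy [  0.864 102.4     0.133   0.634]
{'barL': [-0.6, 0.0], 'barR': [0.2, 0.0], 'topL': [-0.1, 0.4], 'topR': [-0.2, 0.4], 'botL': [-0.6, -0.0], 'hbL': [0.1, -0.5], 'hbR': [0.8, -0.5]}
barL [349. 217.]
topL [364. 286.]
topR [455. 286.]
botL [376. 301.]
hbL [355. 396.]
```

```bash
python3 -m crank '[{"dx":0.15,"dy":0,"dz":0,"spin":0},{"dx":0.3,"dy":0,"dz":0,"spin":0},{"dx":0.45,"dy":0,"dz":0,"spin":0},{"dx":0.5,"dy":0,"dz":0,"spin":0},{"dx":0.5,"dy":0,"dz":0,"spin":0}]'
python3 - <<'E'
from h import *
from plant import sensors,capture
import pickle
o=sensors.get_obs();c=capture("wrist");pickle.dump((o,c),open("pics/w14.pkl","wb"))
print(o["tool_pos"],o["time"],o["grip_width"],o["contact_force"],o["moment"])
crop(c,100,60,400,285,"w14.png")
E
```

```text
time: 15.77
tool_pos: [562.3, -123.7, 191.2]
tcp_rot: [1.199, 1.567, -0.306]
contact_force: [-2.1, 0.8, 16.5]
grip_width: 20.2
[ 562.29523556 -123.71245383  191.24097173] 15.7667 20.24578029144928 [-2.08701968  0.84873154 16.47927082] [-0.4546961   0.48672741 -0.09461849]
w14.png scale 2.6666666666666665
```

View pics/w14.png

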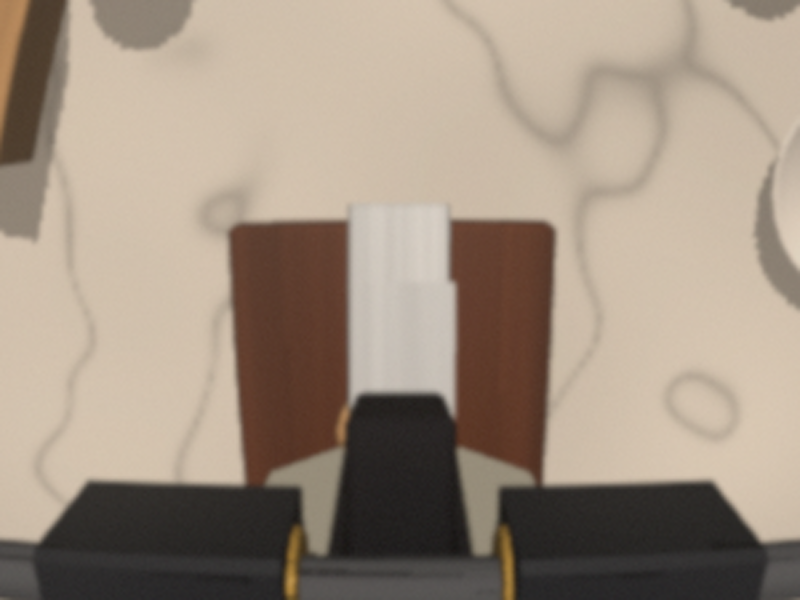

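```bash
python3 - <<'E'
from tilt import *
import pickle
o,c=pickle.load(open("pics/w14.pkl","rb"))
k=3/8.
w=lambda x,y:(100+x*k,60+y*k)
ob={"barL":w(348,204),"barR":w(450,204),"topR":w(457,282),"hbL":w(354,394),"hbR":w(446,394)}
v=fit(c,ob,prior=(.9,102.4,.2,.6))
E
```

```text
gx,gh,th,gy [  0.602 101.111   0.219   0.515]
{'barL': [0.0, 0.0], 'barR': [0.4, -0.0], 'topR': [-0.4, 0.3], 'hbL': [0.0, -0.1], 'hbR': [0.1, -0.2]}
```

```bash
python3 -m crank '[{"dx":0.1,"dy":0,"dz":0,"spin":0},{"dx":0.2,"dy":0,"dz":0,"spin":0},{"dx":0.2,"dy":0,"dz":0,"spin":0},{"dx":0.2,"dy":0,"dz":0,"spin":0}]'
python3 - <<'E'
from h import *
from plant import sensors,capture
import pickle
o=sensors.get_obs();c=capture("wrist");pickle.dump((o,c),open("pics/w15.pkl","wb"))
print(o["tool_pos"],o["time"],o["grip_width"],o["contact_force"],o["moment"])
crop(c,200,100,300,220,"w15.png",5)
E
```

```text
time: 16.15
tool_pos: [562.6, -123.2, 190.9]
tcp_rot: [1.331, 1.565, -0.174]
contact_force: [-4.1, 3.7, 25.9]
grip_width: 19.8
[ 562.61209723 -123.21371729  190.89901816] 16.15 19.80390279056046 [-4.08510851  3.66621944 25.9032002 ] [ 0.01209323  1.03712155 -0.12852396]
w15.png scale 5
```

View pics/w15.png

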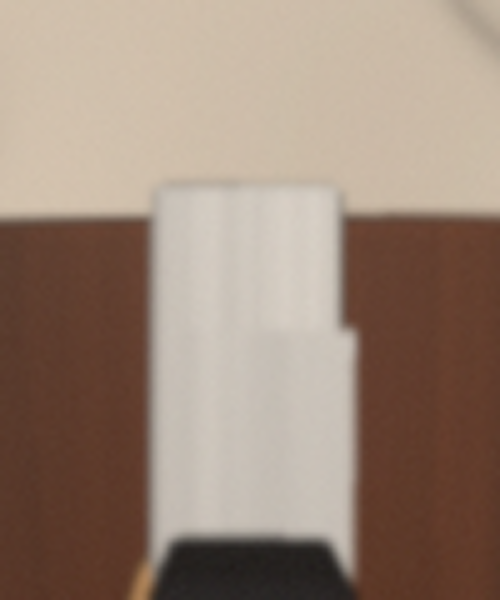

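```bash
python3 -m crank '[{"dx":-1,"dy":0,"dz":0,"spin":0},{"dx":-3,"dy":0,"dz":0,"spin":0},{"dx":-4,"dy":0,"dz":-1,"spin":0},{"dx":-4,"dy":0,"dz":-3,"spin":0},{"dx":-4,"dy":0.4,"dz":-6,"spin":0},{"dx":-4,"dy":0.8,"dz":-9,"spin":0},{"dx":-4,"dy":0.8,"dz":-12,"spin":0},{"dx":-4,"dy":0.8,"dz":-14,"spin":0},{"dx":-4,"dy":0.8,"dz":-15,"spin":0},{"dx":-4,"dy":0.8,"dz":-15,"spin":0}]'
python3 - <<'E'
from h import *
from plant import sensors,capture
import pickle
o=sensors.get_obs();c=capture("wrist");s=capture("scene");pickle.dump((o,c,s),open("pics/w16.pkl","wb"))
print(o["tool_pos"],o["time"],o["grip_width"],o["contact_force"],o["moment"])
crop(c,50,30,450,330,"w16.png")
crop(s,140,60,340,210,"s16.png")
E
```

```text
time: 17.03
tool_pos: [558.6, 29.5, 225.7]
tcp_rot: [-2.147, 1.568, 2.635]
contact_force: [-0.3, -0.3, -5.7]
grip_width: 19.9
[558.55239158  29.45345916 225.72411339] 17.0333 19.854676812188433 [-0.30557842 -0.30173964 -5.73439487] [ 0.0457562  -0.0920612   0.05332494]
w16.png scale 2.0
s16.png scale 4.0
```

View pics/w16.png

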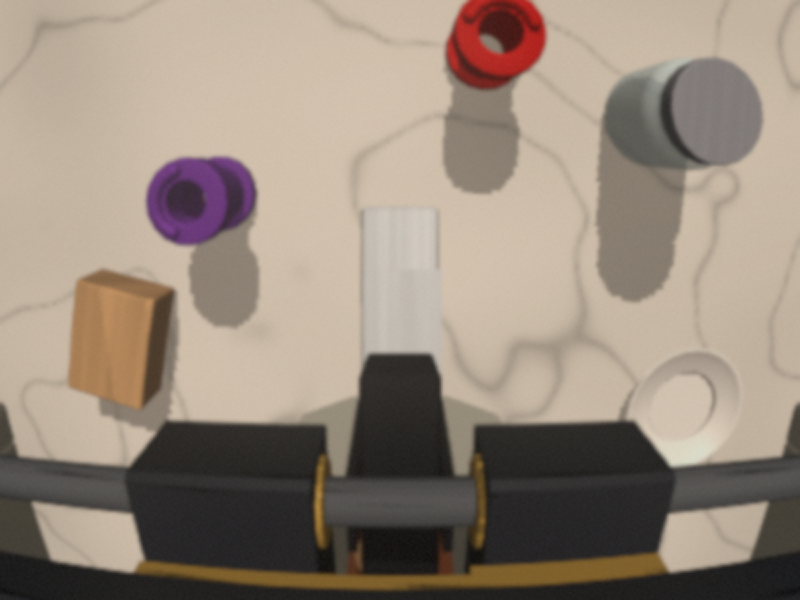

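View pics/s16.png

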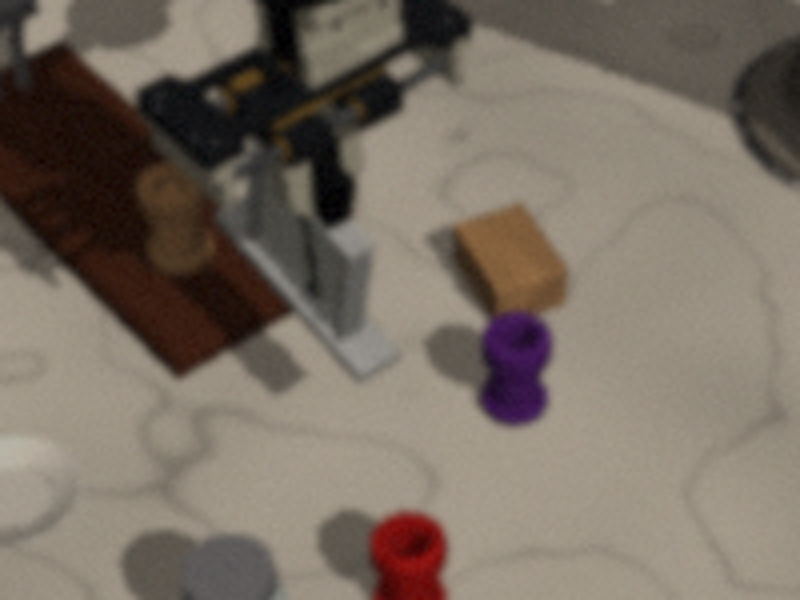

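```bash
python3 -m crank '[{"dx":3,"dy":0,"dz":-1,"spin":0},{"dx":6,"dy":0,"dz":-1.5,"spin":0},{"dx":9,"dy":0,"dz":-1.5,"spin":0},{"dx":10.5,"dy":0,"dz":-1.5,"spin":0},{"dx":11,"dy":0,"dz":-1.5,"spin":0},{"dx":11.4,"dy":0,"dz":-1.5,"spin":0},{"dx":11.8,"dy":0,"dz":-1.5,"spin":0},{"dx":12.1,"dy":0,"dz":-1.5,"spin":0},{"dx":12.1,"dy":0,"dz":-1.5,"spin":0}]'
python3 -m crank '[{"dx":0.2,"dy":0,"dz":0,"spin":0},{"dx":0.2,"dy":0,"dz":0,"spin":0},{"dx":0.2,"dy":0,"dz":0,"spin":0}]'
```

```text
time: 17.88
tool_pos: [561.8, 36.4, 111.8]
tcp_rot: [0.855, 1.559, -0.65]
contact_force: [-6.6, -15.1, 29.1]
grip_width: 20.5
time: 18.13
tool_pos: [562.7, 35.8, 111.2]
tcp_rot: [0.924, 1.556, -0.581]
contact_force: [-7.6, -17.7, 33.7]
grip_width: 21.1
```

```bash
python3 -m crank '[{"dx":-0.4,"dy":0,"dz":0.3,"spin":0},{"dx":-0.5,"dy":0,"dz":0.6,"spin":0},{"dx":-0.5,"dy":0,"dz":0.6,"spin":0}]'
python3 - <<'E'
from h import *
from plant import sensors,capture
import pickle
o=sensors.get_obs();c=capture("wrist");s=capture("scene");pickle.dump((o,c,s),open("pics/w17.pkl","wb"))
print(o["tool_pos"],o["time"],o["grip_width"],o["contact_force"],o["moment"])
crop(c,50,30,450,330,"w17.png")
crop(s,190,90,310,180,"s17.png")
E
```

```text
time: 18.38
tool_pos: [560.7, 33.6, 110.8]
tcp_rot: [1.183, 1.566, -0.324]
contact_force: [-0.3, -6.0, 11.1]
grip_width: 19.7
[560.69059542  33.58108102 110.79998457] 18.3833 19.67040181816231 [-0.33534161 -5.98493212 11.10245629] [-0.69408238  0.27763477  0.1048858 ]
w17.png scale 2.0
s17.png scale 6.666666666666667
```

View pics/w17.png

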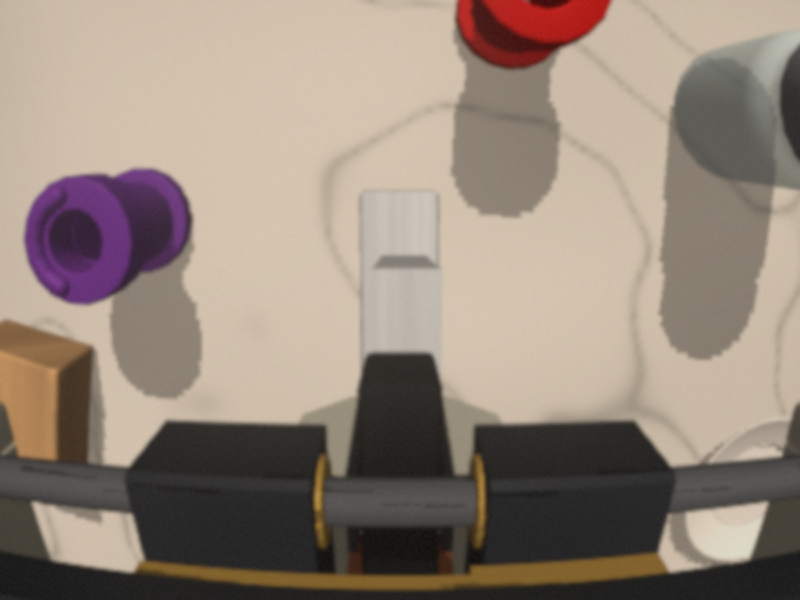

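View pics/s17.png

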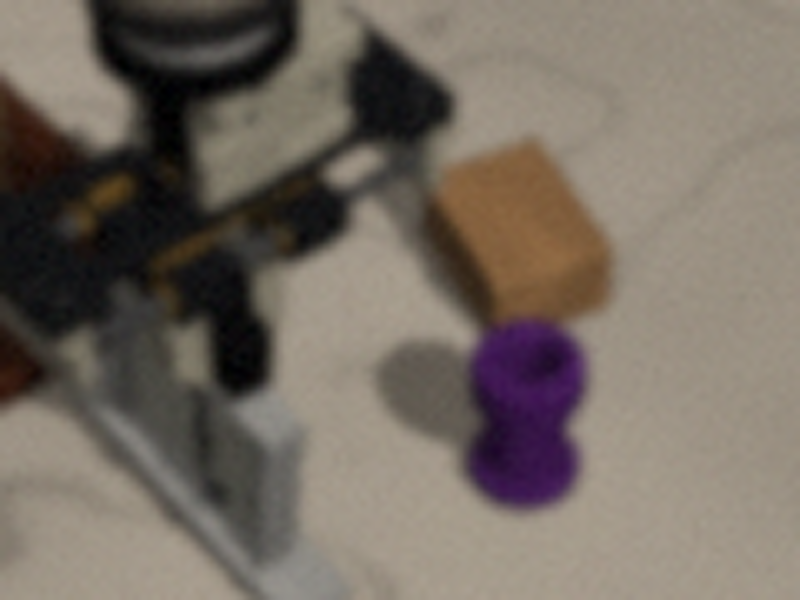

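```bash
python3 -m crank '[{"dx":0.2,"dy":0,"dz":0.4,"spin":0},{"dx":0.4,"dy":0,"dz":0.8,"spin":0},{"dx":0.6,"dy":0,"dz":1.2,"spin":0},{"dx":0.8,"dy":0,"dz":1.6,"spin":0},{"dx":0.8,"dy":0,"dz":1.6,"spin":0}]'
```

```text
time: 18.9
tool_pos: [561.8, 18.5, 102.2]
tcp_rot: [1.381, 1.566, -0.125]
contact_force: [1.1, -2.8, 5.7]
grip_width: 19.5
```

```bash
python3 -m crank '[{"dx":0,"dy":0,"dz":0,"spin":0},{"dx":0,"dy":0,"dz":0,"spin":0},{"dx":0,"dy":0,"dz":0,"spin":0},{"dx":0,"dy":0,"dz":0,"spin":0}]' 35
python3 -m crank '[{"dx":-0.4,"dy":0,"dz":0,"spin":0},{"dx":-0.8,"dy":0,"dz":0,"spin":0},{"dx":-0.8,"dy":0,"dz":0,"spin":0},{"dx":-0.8,"dy":0,"dz":0,"spin":0}]'
python3 - <<'E'
from h import *
from plant import sensors,capture
import pickle
o=sensors.get_obs();c=capture("wrist");s=capture("scene");pickle.dump((o,c,s),open("pics/w18.pkl","wb"))
print(o["tool_pos"],o["time"],o["grip_width"],o["contact_force"],o["moment"])
crop(c,100,60,400,285,"w18.png")
E
```

```text
time: 19.23
tool_pos: [561.1, 18.8, 102.0]
tcp_rot: [1.171, 1.568, -0.334]
contact_force: [-0.6, -2.6, 6.8]
grip_width: 32.1
time: 19.57
tool_pos: [560.2, 19.7, 108.9]
tcp_rot: [1.418, 1.57, -0.087]
contact_force: [-0.3, -0.4, -0.4]
grip_width: 32.3
[560.20522585  19.6725023  108.91859419] 19.5667 32.31235316623483 [-0.25520287 -0.37001718 -0.37433013] [ 0.02411242 -0.07925943 -0.01448825]
w18.png scale 2.6666666666666665
```

View pics/w18.png

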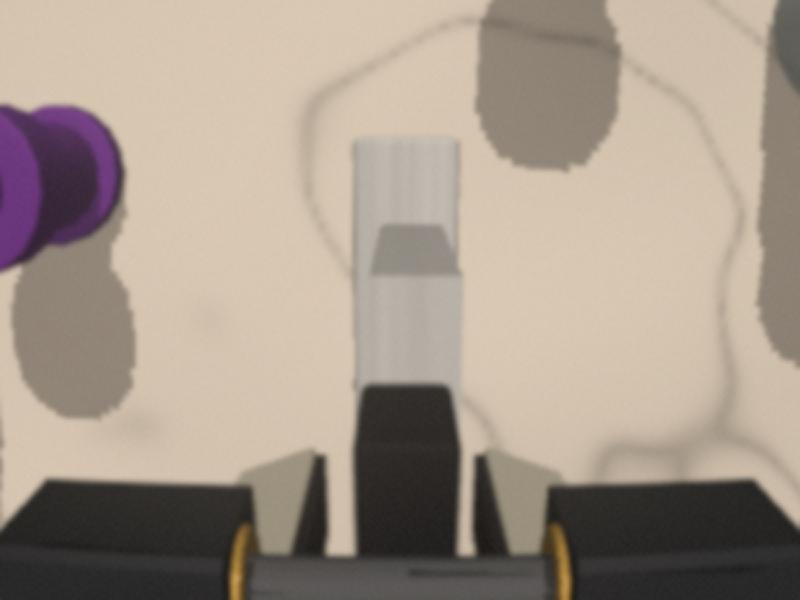

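```bash
python3 - <<'E'
from tilt import *
import pickle
o,c,s=pickle.load(open("pics/w18.pkl","rb"))
k=3/8.
w=lambda x,y:(100+x*k,60+y*k)
ob={"barL":w(354,137),"barR":w(459,137),"topL":w(370,273),"topR":w(461,273),"botL":w(384,226),"hbL":w(360,386),"hbR":w(452,386)}
v=fit(c,ob,prior=(0,109,0,1))
E
```

```text
gx,gh,th,gy [  3.436 107.126   0.008   2.059]
{'barL': [-1.3, 0.3], 'barR': [-0.3, 0.3], 'topL': [-0.3, 0.6], 'topR': [1.4, 0.7], 'botL': [-1.7, -0.5], 'hbL': [0.4, -0.8], 'hbR': [0.5, -0.8]}
```

```bash
python3 -m crank '[{"dx":-0.3,"dy":0.15,"dz":0.7,"spin":0},{"dx":-0.3,"dy":0.15,"dz":1.3,"spin":0},{"dx":-0.3,"dy":0.15,"dz":1.3,"spin":0},{"dx":-0.3,"dy":0.15,"dz":1.3,"spin":0}]'
python3 -m crank '[{"dx":0,"dy":0,"dz":0,"spin":0},{"dx":0,"dy":0,"dz":0,"spin":0},{"dx":0,"dy":0,"dz":0,"spin":0},{"dx":0,"dy":0,"dz":0,"spin":0},{"dx":0,"dy":0,"dz":0,"spin":0}]' 0
python3 -m crank '[{"dx":-1,"dy":0,"dz":0,"spin":0},{"dx":-4,"dy":0,"dz":0,"spin":0},{"dx":-7,"dy":0,"dz":0,"spin":0},{"dx":-10,"dy":0,"dz":0,"spin":0},{"dx":-11.5,"dy":0,"dz":0,"spin":0},{"dx":-11.5,"dy":0,"dz":0,"spin":0},{"dx":-11.5,"dy":0,"dz":0,"spin":0}]'
python3 - <<'E'
from h import *
from plant import sensors,capture
import pickle
o=sensors.get_obs();c=capture("wrist");s=capture("scene");pickle.dump((o,c,s),open("pics/w19.pkl","wb"))
print(o["tool_pos"],o["time"],o["grip_width"],o["contact_force"],o["moment"])
crop(c,100,60,400,285,"w19.png")
crop(s,140,60,340,210,"s19.png")
togo(o,np.array([564.2,-176.2,0])+np.array([.066,-.998,0])*(-45)+[0,0,225],3.8)
E
```

```text
time: 20.0
tool_pos: [562.3, 6.2, 111.6]
tcp_rot: [-0.764, 1.571, -2.269]
contact_force: [-0.4, -0.3, -0.6]
grip_width: 32.5
time: 20.42
tool_pos: [562.2, 6.9, 111.6]
tcp_rot: [-0.792, 1.571, -2.297]
contact_force: [-0.1, -0.8, -1.0]
grip_width: 19.5
time: 21.0
tool_pos: [562.0, 6.9, 226.8]
tcp_rot: [1.119, 1.57, -0.386]
contact_force: [0.5, 0.4, -6.5]
grip_width: 19.9
[562.02147721   6.93184617 226.80005061] 21.0 19.884116778969936 [ 0.54351209  0.43987788 -6.52362552] [-0.05169199 -0.08306349  0.00215185]
w19.png scale 2.6666666666666665
s19.png scale 4.0
cm [ 0.18 -0.99 13.79] jaw now 3.8 spin -0.00020011946367674027 q6 -0.19
```

View pics/w19.png

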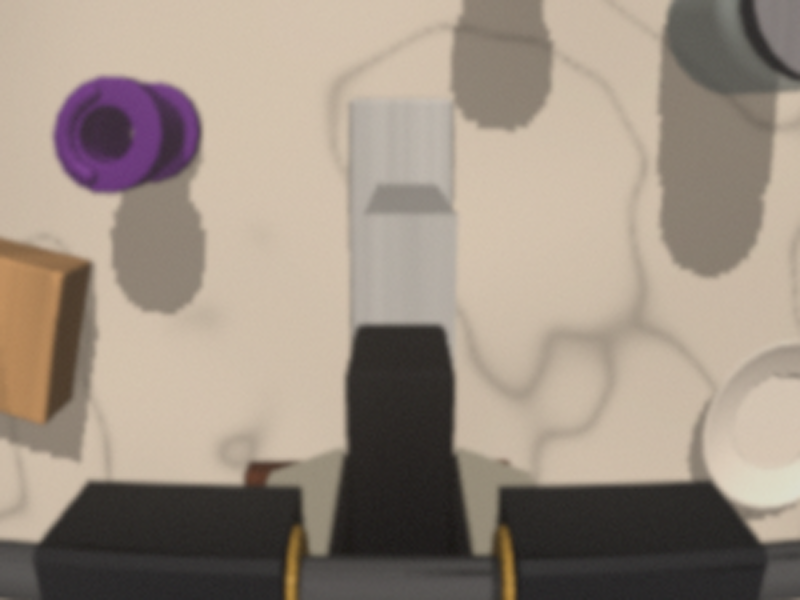

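View pics/s19.png

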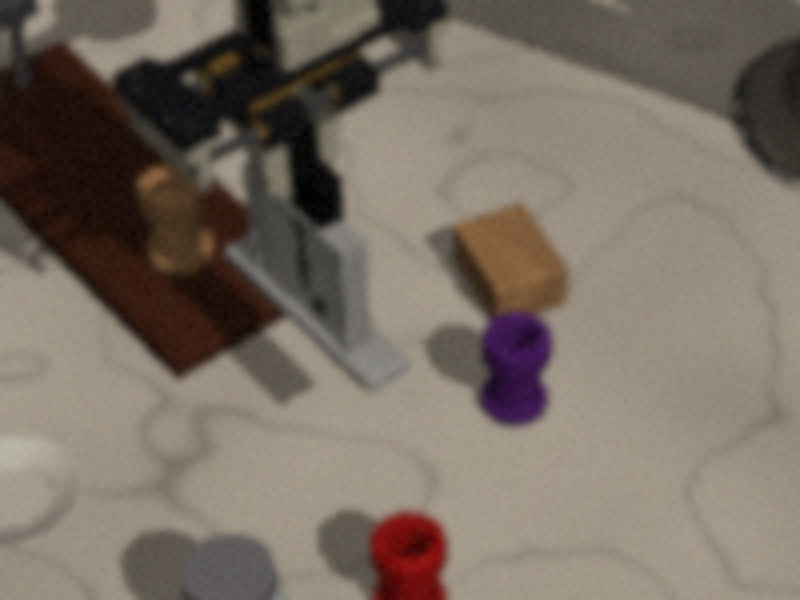

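```bash
python3 - <<'E'
from tilt import *
import pickle
o,c,s=pickle.load(open("pics/w19.pkl","rb"))
k=3/8.
w=lambda x,y:(100+x*k,60+y*k)
ob={"barL":w(349,100),"barR":w(455,100),"topL":w(365,212),"topR":w(455,212),"botL":w(379,185),"hbL":w(356,326),"hbR":w(444,326)}
v=fit(c,ob,prior=(-10,112,0,1))
E
```

```text
gx,gh,th,gy [ -8.847 111.717   0.008   0.788]
{'barL': [-0.6, -0.0], 'barR': [-0.6, -0.0], 'topL': [-0.5, 0.7], 'topR': [1.1, 0.8], 'botL': [-1.2, 0.2], 'hbL': [-0.2, -0.8], 'hbR': [1.2, -0.8]}
```

```bash
python3 -m crank '[{"dx":0,"dy":-0.1,"dz":1,"spin":0},{"dx":0,"dy":-0.2,"dz":3,"spin":0},{"dx":0,"dy":-0.4,"dz":5.5,"spin":0},{"dx":0,"dy":-0.6,"dz":8,"spin":0},{"dx":0,"dy":-0.8,"dz":10.5,"spin":0},{"dx":0.5,"dy":-1,"dz":12.5,"spin":0},{"dx":1,"dy":-1,"dz":14,"spin":0},{"dx":1.5,"dy":-1,"dz":14.8,"spin":0},{"dx":1.7,"dy":-1,"dz":14.8,"spin":0},{"dx":2,"dy":-1,"dz":14.8,"spin":0},{"dx":2.2,"dy":-1,"dz":14.8,"spin":0},{"dx":2.4,"dy":-1,"dz":14.8,"spin":0},{"dx":2.4,"dy":-1,"dz":14.8,"spin":0}]'
```

```text
time: 22.18
tool_pos: [562.5, -140.3, 205.3]
tcp_rot: [1.085, 1.568, -0.418]
contact_force: [-4.7, 1.5, 8.6]
grip_width: 19.8
```

```bash
python3 -m crank '[{"dx":0,"dy":0,"dz":-0.5,"spin":0},{"dx":0,"dy":0,"dz":-1,"spin":0},{"dx":0.05,"dy":0,"dz":-1.5,"spin":0},{"dx":0.1,"dy":0,"dz":-2,"spin":0},{"dx":0.15,"dy":0,"dz":-2.5,"spin":0},{"dx":0.15,"dy":0,"dz":-2.5,"spin":0}]'
python3 - <<'E'
from h import *
from plant import sensors,capture
import pickle
o=sensors.get_obs();c=capture("wrist");pickle.dump((o,c),open("pics/w20.pkl","wb"))
print(o["tool_pos"],o["time"],o["grip_width"],o["contact_force"],o["moment"])
crop(c,100,60,400,285,"w20.png")
E
```

```text
time: 22.68
tool_pos: [560.7, -115.2, 201.7]
tcp_rot: [1.64, 1.57, 0.137]
contact_force: [-0.1, 0.8, 4.9]
grip_width: 19.8
[ 560.70124093 -115.15407873  201.67633914] 22.6833 19.825670860547234 [-0.05434202  0.84857468  4.88802517] [-0.3550991   0.02249197 -0.0408115 ]
w20.png scale 2.6666666666666665
```

View pics/w20.png

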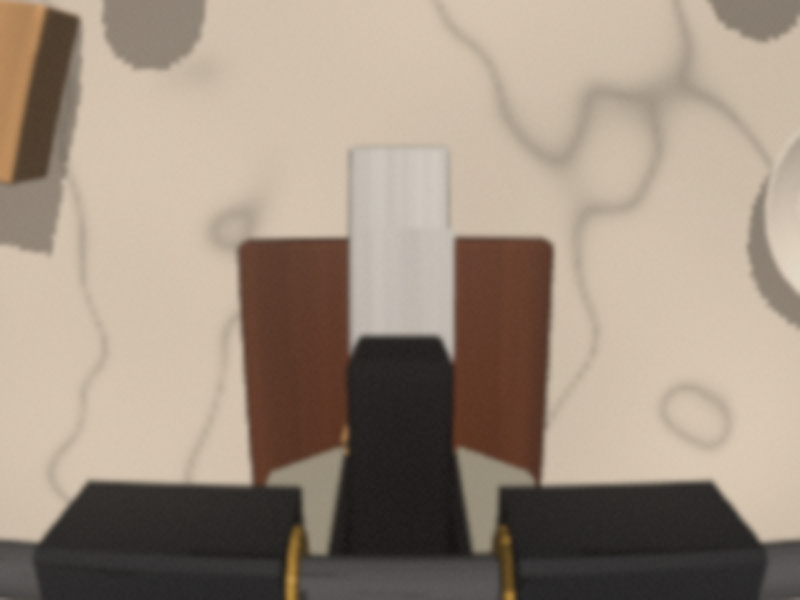

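```bash
python3 - <<'E'
from tilt import *
import pickle
o,c=pickle.load(open("pics/w20.pkl","rb"))
k=3/8.
w=lambda x,y:(100+x*k,60+y*k)
ob={"barL":w(349,147),"barR":w(449,147),"topR":w(454,229),"hbL":w(356,337),"hbR":w(444,337)}
v=fit(c,ob,prior=(-9,111,.15,.6),sig=(5,4,1,2))
p=-(o["tool_pos"]-np.array([564.2,-176.2,0]))@np.array([-.066,.998,0]);print("stand x of TCP",p)
# underside gauge line height at crest: tool coords of underside pts
for s in (-20,0,20,40,60):
    q=pt(v,(s,0,0));print(s,"stand x",p+q[2],"z",o["tool_pos"][2]-q[0])
E
```

```text
gx,gh,th,gy [ -7.515 112.567   0.132   0.451]
{'barL': [-0.2, 0.0], 'barR': [0.5, 0.0], 'topR': [-0.0, 0.2], 'hbL': [-0.3, -0.1], 'hbR': [0.1, -0.1]}
stand x of TCP -61.154747524189986
-20 stand x -72.41633678825568 z 87.53787442526877
0 stand x -52.59078901435889 z 90.17371498663364
20 stand x -32.7652412404621 z 92.80955554799851
40 stand x -12.939693466565316 z 95.4453961093634
60 stand x 6.885854307331456 z 98.08123667072827
```

```bash
python3 -m crank '[{"dx":0.15,"dy":0,"dz":-0.4,"spin":0},{"dx":0.3,"dy":0,"dz":-0.8,"spin":0},{"dx":0.45,"dy":0,"dz":-1.2,"spin":0},{"dx":0.6,"dy":0,"dz":-1.6,"spin":0},{"dx":0.65,"dy":0,"dz":-1.7,"spin":0},{"dx":0.65,"dy":0,"dz":-1.7,"spin":0}]'
python3 - <<'E'
from h import *
from plant import sensors,capture
import pickle
o=sensors.get_obs();c=capture("wrist");pickle.dump((o,c),open("pics/w21.pkl","wb"))
print(o["tool_pos"],o["time"],o["grip_width"],o["contact_force"],o["moment"])
crop(c,200,100,300,210,"w21.png",5)
E
```

```text
time: 23.23
tool_pos: [559.4, -99.1, 194.6]
tcp_rot: [1.882, 1.571, 0.378]
contact_force: [0.2, -0.2, 3.4]
grip_width: 19.8
[559.35110705 -99.12641854 194.58468272] 23.2333 19.783240785333334 [ 0.24049788 -0.16426405  3.43408317] [-0.35387685 -0.08951194  0.01373284]
w21.png scale 5
```

View pics/w21.png

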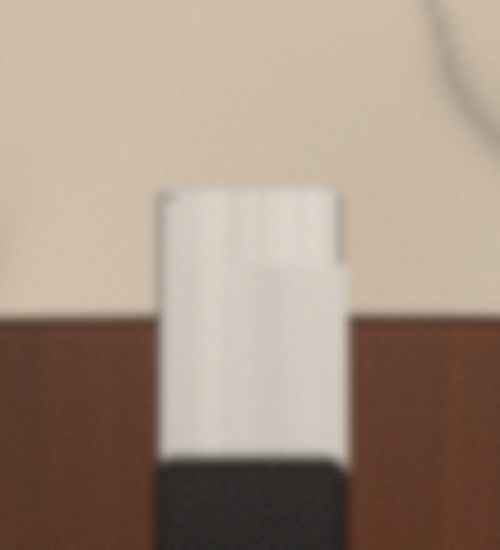

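```bash
python3 - <<'E'
from tilt import *
import pickle
o,c=pickle.load(open("pics/w21.pkl","rb"))
w=lambda x,y:(200+x/5,100+y/5)
ob={"barL":w(161,188),"barR":w(340,188),"topR":w(347,265),"hbL":w(160,460),"hbR":w(346,460)}
v=fit(c,ob,prior=(-9,111,.25,.6),sig=(5,4,1,2))
p=-(o["tool_pos"]-np.array([564.2,-176.2,0]))@np.array([-.066,.998,0]);print("stand x of TCP",p)
for s in (-20,0,20,40,60):
    q=pt(v,(s,0,0));print(s,"stand x",p+q[2],"z",o["tool_pos"][2]-q[0])
E
```

```text
gx,gh,th,gy [ -8.735 107.051   0.309   0.661]
{'barL': [-0.8, 0.0], 'barR': [0.6, 0.0], 'topR': [0.8, -0.6], 'hbL': [1.5, 0.3], 'hbR': [-2.2, 0.2]}
stand x of TCP -77.23946122853515
-20 stand x -67.96244394160743 z 87.22435965316329
0 stand x -48.90786177164838 z 93.30078115996137
20 stand x -29.853279601689316 z 99.37720266675946
40 stand x -10.798697431730247 z 105.45362417355754
60 stand x 8.2558847382288 z 111.53004568035563
```

```bash
python3 - <<'E'
from tilt import *
import pickle
o,c=pickle.load(open("pics/w21.pkl","rb"))
w=lambda x,y:(200+x/5,100+y/5)
base={"barL":w(161,188),"barR":w(340,188),"topR":w(347,265)}
for ob in [dict(base,htL=w(155,460),htR=w(348,460)),base]:
    v=fit(c,ob,prior=(-8.3,112,.25,.6),sig=(1.5,1.,1,2))
    p=-(o["tool_pos"]-np.array([564.2,-176.2,0]))@np.array([-.066,.998,0])
    for s in (0,30):
        q=pt(v,(s,0,0));print(s,"stand x",p+q[2],"z",o["tool_pos"][2]-q[0])
E
```

```text
gx,gh,th,gy [ -6.774 112.435   0.296   0.615]
{'barL': [-0.5, -0.1], 'barR': [0.2, -0.1], 'topR': [0.1, 0.7], 'htL': [-0.6, -0.2], 'htR': [0.7, -0.3]}
0 stand x -48.40979647200878 z 87.4601735150758
30 stand x -19.71573373632667 z 96.2152157034801
gx,gh,th,gy [ -7.477 112.202   0.303   0.638]
{'barL': [-0.5, 0.0], 'barR': [0.2, 0.0], 'topR': [0.2, -0.1]}
0 stand x -48.336339506356836 z 87.93344170518642
30 stand x -19.701197934184705 z 96.87931601358464
```

```bash
python3 -m crank '[{"dx":-0.6,"dy":0,"dz":0,"spin":0},{"dx":-1.2,"dy":0,"dz":0.2,"spin":0},{"dx":-1.7,"dy":0,"dz":0.8,"spin":0},{"dx":-1.7,"dy":0,"dz":1.6,"spin":0},{"dx":-1.7,"dy":0,"dz":2.4,"spin":0},{"dx":-1.7,"dy":0,"dz":3.2,"spin":0},{"dx":-1.7,"dy":0,"dz":3.7,"spin":0},{"dx":-1.7,"dy":0,"dz":3.9,"spin":0},{"dx":-1.7,"dy":0,"dz":3.9,"spin":0}]'
python3 - <<'E'
from h import *
from plant import sensors,capture
import pickle
o=sensors.get_obs();c=capture("wrist");s=capture("scene");pickle.dump((o,c,s),open("pics/w22.pkl","wb"))
print(o["tool_pos"],o["time"],o["grip_width"],o["contact_force"],o["moment"])
crop(c,200,80,300,190,"w22.png",5)
crop(s,140,40,260,130,"s22.png")
E
```

```text
time: 24.03
tool_pos: [561.7, -139.3, 211.4]
tcp_rot: [-1.913, 1.57, 2.864]
contact_force: [-0.7, -0.4, -4.7]
grip_width: 19.7
[ 561.7160268  -139.29318325  211.36414056] 24.0333 19.723638809560526 [-0.65963122 -0.41203697 -4.66692329] [ 0.00920256 -0.08630337  0.02360484]
w22.png scale 5
s22.png scale 6.666666666666667
```

View pics/w22.png

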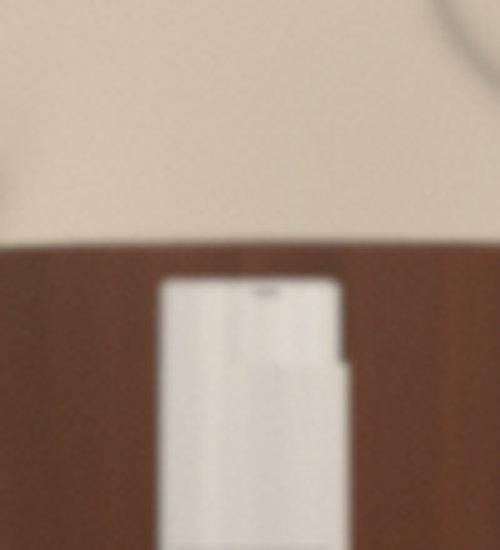

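View pics/s22.png

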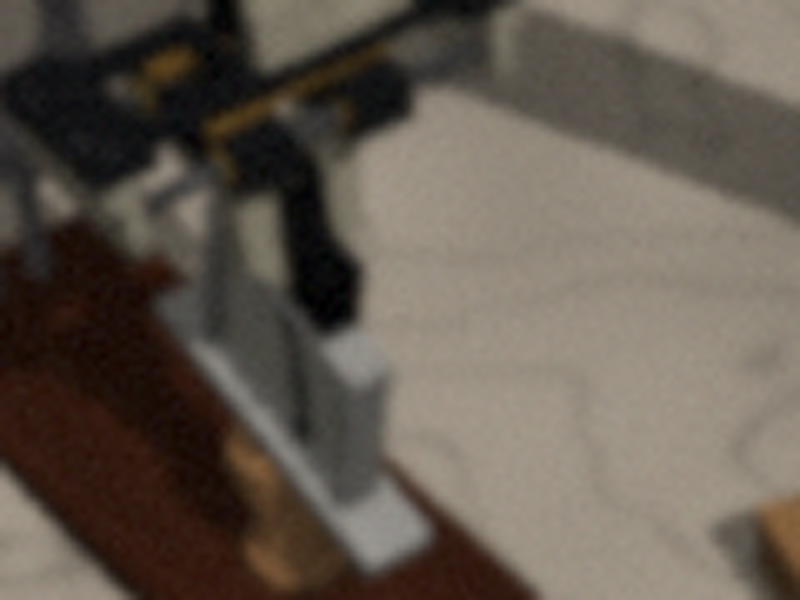

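```bash
cat > f2.py <<'E'
from tilt import *
import pickle
def go(name,x0,y0,s,bl,br,tr,ht=None):
    d=pickle.load(open(f"pics/{name}.pkl","rb"));o,c=d[0],d[1]
    w=lambda p:(x0+p[0]/s,y0+p[1]/s)
    ob={"barL":w(bl),"barR":w(br),"topR":w(tr)}
    if ht: ob["htL"]=w((ht[0],ht[2]));ob["htR"]=w((ht[1],ht[2]))
    v=fit(c,ob,prior=(-7.5,112,.25,.6),sig=(1.5,1.,1,2))
    p=-(o["tool_pos"]-np.array([564.2,-176.2,0]))@np.array([-.066,.998,0]);print("TCP stand x",p)
    for q0 in (-20,-10,0,10):
        q=pt(v,(q0,0,0));print(q0,"stand x",(p+q[2]).round(1),"z",(o["tool_pos"][2]-q[0]).round(1))
E
python3 - <<'E'
from f2 import *
go("w22",200,80,5,(160,279),(340,279),(348,363))
E
```

```text
gx,gh,th,gy [ -7.274 112.177   0.287   0.633]
{'barL': [-0.4, 0.0], 'barR': [0.3, 0.0], 'topR': [0.0, -0.0]}
TCP stand x -36.99694534898551
-20 stand x -28.9 z 98.5
-10 stand x -19.3 z 101.4
0 stand x -9.7 z 104.2
10 stand x -0.1 z 107.0
```

```bash
python3 -m crank '[{"dx":0.2,"dy":0,"dz":0,"spin":0},{"dx":0.4,"dy":0,"dz":0,"spin":0},{"dx":0.55,"dy":0,"dz":0,"spin":0},{"dx":0.65,"dy":0,"dz":0,"spin":0},{"dx":0.7,"dy":0,"dz":0,"spin":0},{"dx":0.7,"dy":0,"dz":0,"spin":0}]'
```

```text
time: 24.63
tool_pos: [561.8, -138.4, 204.7]
tcp_rot: [-2.066, 1.571, 2.713]
contact_force: [0.3, 0.3, -4.7]
grip_width: 20.1
```

```bash
python3 -m crank '[{"dx":0.1,"dy":0,"dz":0,"spin":0},{"dx":0.2,"dy":0,"dz":0,"spin":0},{"dx":0.2,"dy":0,"dz":0,"spin":0}]'
```

```text
time: 24.88
tool_pos: [562.1, -138.4, 204.3]
tcp_rot: [1.182, 1.569, -0.323]
contact_force: [-2.6, 1.9, 5.6]
grip_width: 19.8
```

```bash
python3 -m crank '[{"dx":0,"dy":0,"dz":0.2,"spin":0},{"dx":0,"dy":0,"dz":0.4,"spin":0},{"dx":0,"dy":0,"dz":0.5,"spin":0},{"dx":0,"dy":0,"dz":0.5,"spin":0}]'
python3 - <<'E'
from h import *
from plant import sensors,capture
import pickle
o=sensors.get_obs();c=capture("wrist");pickle.dump((o,c),open("pics/w23.pkl","wb"))
print(o["tool_pos"],o["time"],o["grip_width"],o["contact_force"],o["moment"])
crop(c,200,80,300,200,"w23.png",5)
E
```

```text
time: 25.22
tool_pos: [562.6, -143.3, 204.8]
tcp_rot: [1.429, 1.568, -0.075]
contact_force: [-3.1, 2.2, 7.5]
grip_width: 19.9
[ 562.64987597 -143.27700448  204.82726274] 25.2167 19.865804398503045 [-3.14714627  2.18952215  7.53553955] [ 0.77965378  0.59692728 -0.06816372]
w23.png scale 5
```

View pics/w23.png

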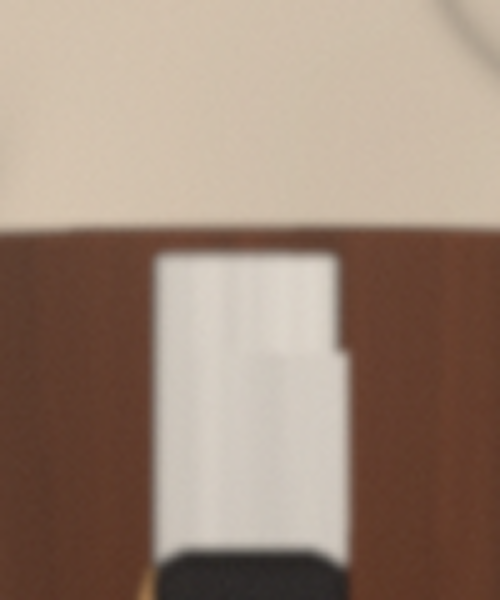

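```bash
python3 - <<'E'
from f2 import *
go("w23",200,80,5,(155,255),(338,255),(348,352))
go("w23",200,80,5,(155,255),(338,255),(348,352),(155,348,549))
E
```

```text
gx,gh,th,gy [ -7.772 111.98    0.255   0.264]
{'barL': [0.1, 0.0], 'barR': [0.5, -0.0], 'topR': [-0.3, 0.0]}
TCP stand x -32.95945771294146
-20 stand x -29.3 z 91.7
-10 stand x -19.7 z 94.3
0 stand x -10.0 z 96.8
10 stand x -0.3 z 99.3
gx,gh,th,gy [ -8.048 113.149   0.259   0.487]
{'barL': [0.4, 0.2], 'barR': [0.6, 0.1], 'topR': [-0.1, -0.5], 'htL': [-1.0, 0.2], 'htR': [0.5, 0.2]}
TCP stand x -32.95945771294146
-20 stand x -29.1 z 90.6
-10 stand x -19.4 z 93.2
0 stand x -9.8 z 95.7
10 stand x -0.1 z 98.3
```

```bash
python3 -m crank '[{"dx":0,"dy":0,"dz":0,"spin":0},{"dx":0,"dy":0,"dz":0,"spin":0},{"dx":0,"dy":0,"dz":0,"spin":0},{"dx":0,"dy":0,"dz":0,"spin":0},{"dx":0,"dy":0,"dz":0,"spin":0},{"dx":0,"dy":0,"dz":0,"spin":0},{"dx":0,"dy":0,"dz":0,"spin":0},{"dx":0,"dy":0,"dz":0,"spin":0},{"dx":0,"dy":0,"dz":0,"spin":0},{"dx":0,"dy":0,"dz":0,"spin":0},{"dx":0,"dy":0,"dz":0,"spin":0},{"dx":0,"dy":0,"dz":0,"spin":0}]'
python3 - <<'E'
from h import *
from plant import sensors,capture
import pickle
o=sensors.get_obs();c=capture("wrist");
S=[capture("scene") for _ in range(8)];s=dict(S[0]);A=np.mean([x["frame"].astype(float) for x in S],0)
print("noise diff",np.abs(S[0]["frame"].astype(float)-S[1]["frame"]).mean())
s["frame"]=A.astype(np.uint8);s["avg"]=A
pickle.dump((o,c,s),open("pics/w24.pkl","wb"))
print(o["tool_pos"],o["time"],o["grip_width"],o["contact_force"],o["moment"])
crop(c,200,80,300,200,"w24.png",5)
crop(s,155,65,215,125,"s24.png",10)
E
```

```text
time: 26.27
tool_pos: [562.6, -143.2, 204.8]
tcp_rot: [1.386, 1.568, -0.119]
contact_force: [-3.1, 3.2, 6.6]
grip_width: 19.7
noise diff 1.9628363715277777
[ 562.64391848 -143.1659527   204.79898118] 26.2667 19.746368548360557 [-3.10438782  3.17433391  6.62496796] [ 0.67436799  0.58396833 -0.00677441]
w24.png scale 5
s24.png scale 10
```

View pics/w24.png

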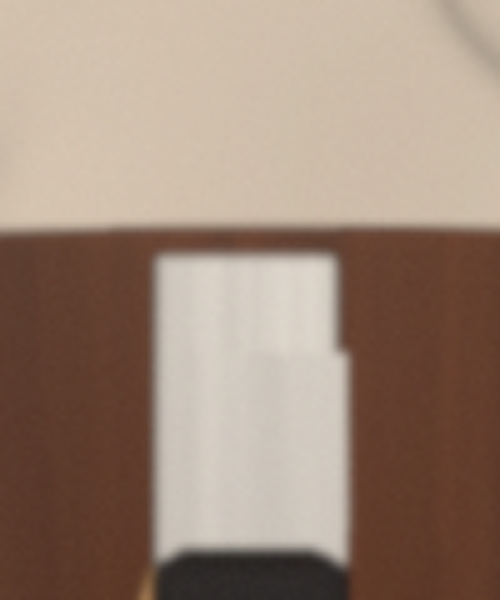

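View pics/s24.png

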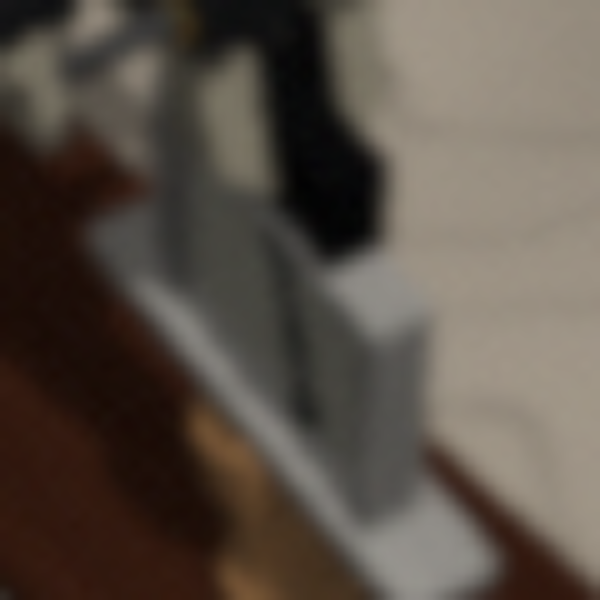

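```bash
python3 - <<'E'
from tilt import *
import pickle
o,c,s=pickle.load(open("pics/w24.pkl","rb"))
T=tool(o)
def P(v,p): return ((proj(s,T[:3,:3]@pt(v,p)+T[:3,3])-[155,65])*10).round(0)
for th in (.22,.255,.29):
    v=[-7.8,112,th,.4]
    ptr=lambda a,L,y=7:(-L*np.sin(a),y,86-L*np.cos(a))
    print(th,"pivot",P(v,(0,7,86)),"tip",P(v,ptr(th,58)),"mark",P(v,ptr(.255,58,8)),"tabbot",P(v,ptr(.255,68,8)), "bar -x end TL",P(v,(-80,17,12)),P(v,(-80,-17,12)),"bar +x",P(v,(80,17,12)),"dial top",P(v,(-52,12,102)))
A=s["avg"][65:125,155:215];g=A.mean(2)
for r in range(88,112):   # rows absolute
    row=s["avg"][r,178:194].mean(1);print(r,row.round(0).astype(int))
E
```

```text
0.22 pivot [270. 233.] tip [295. 395.] mark [296. 400.] tabbot [301. 427.] bar -x end TL [404. 611.] [502. 558.] bar +x [ 81. 230.] dial top [368. 332.]
0.255 pivot [267. 230.] tip [292. 392.] mark [289. 393.] tabbot [294. 420.] bar -x end TL [396. 607.] [493. 554.] bar +x [ 73. 215.] dial top [366. 335.]
0.29 pivot [264. 227.] tip [290. 389.] mark [283. 386.] tabbot [286. 412.] bar -x end TL [387. 603.] [484. 550.] bar +x [ 65. 200.] dial top [364. 337.]
88 [67 66 62 56 60 64 60 40 19  8  6  6 10 22 49 89]
89 [ 67  67  63  54  52  62  66  57  35  16  13  19  30  50  76 105]
90 [ 67  68  65  57  48  54  65  66  53  35  35  48  69  89 109 127]
91 [ 68  68  68  60  49  47  59  69  70  66  72  90 107 122 132 139]
92 [ 69  70  67  63  52  47  55  70  80  92 106 120 131 137 139 141]
93 [ 68  68  68  65  53  46  53  67  79  98 117 132 138 140 139 142]
94 [ 69  69  69  64  55  49  53  63  72  87 107 123 136 139 140 140]
95 [ 70  70  69  67  59  48  50  60  66  73  86 108 126 136 139 140]
96 [ 71  69  69  67  59  49  47  58  65  67  73  88 110 128 137 138]
97 [ 72  71  69  67  60  47  42  54
[... 279 characters left out ...]

102 [112  94  82  76  70  61  51  49  58  65  67  65  63  66  74  81]
103 [119 106  92  81  73  64  49  45  58  66  68  67  63  67  74  81]
104 [119 119 107  91  79  64  48  42  52  63  68  67  64  68  74  81]
105 [111 124 122 107  89  69  48  39  47  59  66  66  65  69  75  81]
106 [ 94 116 127 123 105  82  57  39  43  57  66  66  67  70  77  81]
107 [ 77  98 120 128 123 103  76  54  51  59  66  66  66  71  79  81]
108 [ 74  84 104 122 130 120  97  76  66  65  67  68  66  73  78  82]
109 [ 82  85  90 106 123 127 114  92  79  72  68  67  67  72  79  81]
110 [ 85  85  83  90 109 124 123 107  91  80  74  70  68  74  80  82]
111 [ 79  81  80  79  90 112 126 123 108  89  79  73  71  77  82  83]
```

```bash
python3 - <<'E'
from h import *
import pickle
o,c,s=pickle.load(open("pics/w24.pkl","rb"))
crop(s,158,78,188,108,"s24a.png",20)
crop(s,184,108,214,134,"s24b.png",20)
E
```

```text
s24a.png scale 20
s24b.png scale 20
```

View pics/s24a.png

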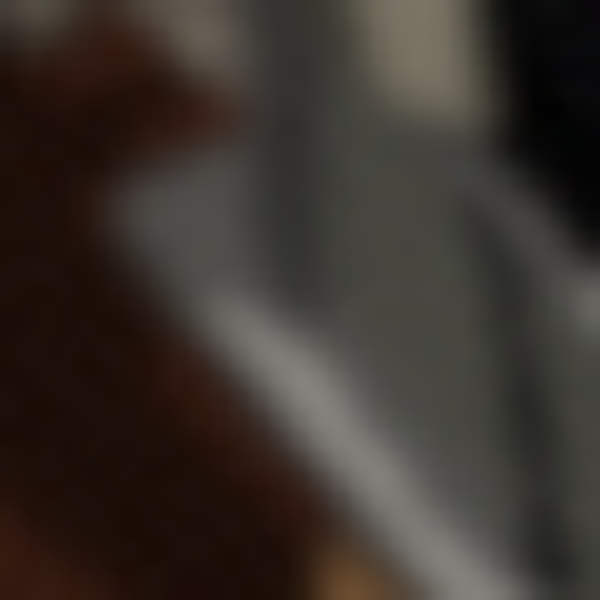

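View pics/s24b.png

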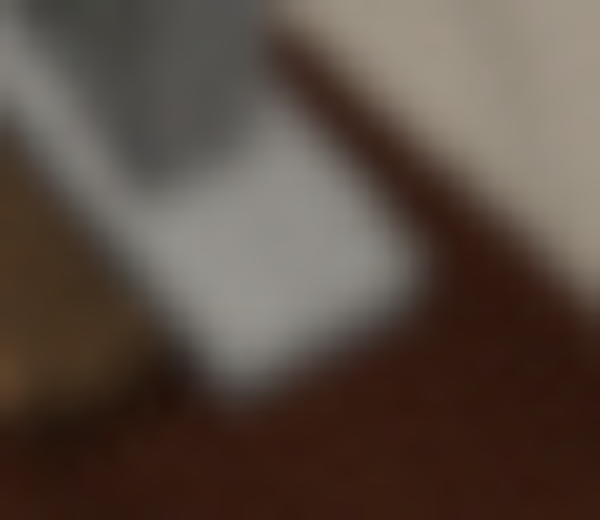

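```bash
cat > ov.py <<'E'
from tilt import *
import pickle
def ov(name,v,box,out,sc=8,tab=.255):
    o,c,s=pickle.load(open(f"pics/{name}.pkl","rb"));T=tool(o)
    u0,v0,u1,v1=box
    a=cv2.resize(s["frame"][v0:v1,u0:u1],None,fx=sc,fy=sc,interpolation=cv2.INTER_CUBIC);a=np.clip(a.astype(float)*1.4,0,255).astype(np.uint8)
    P=lambda p:tuple(int(k) for k in ((proj(s,T[:3,:3]@pt(v,p)+T[:3,3])-[u0,v0]+.5)*sc).round())
    def L(p,q,col): cv2.line(a,P(p),P(q),col,1,cv2.LINE_AA)
    for z in (0,12):
        for p,q in [((-80,17),(80,17)),((80,17),(80,-17)),((80,-17),(-80,-17)),((-80,-17),(-80,17))]: L((*p,z),(*q,z),(0,255,0) if z else (0,160,255))
    for p,q in [((-52,12,12),(-52,12,102)),((-52,12,102),(52,12,102)),((52,12,102),(52,12,12)),((-52,12,102),(-52,-8,102)),((-52,-8,102),(-52,-8,12))]: L(p,q,(255,255,0))
    cv2.imwrite("pics/"+out,a)
E
python3 - <<'E'
from ov import *
ov("w24",[-7.8,112,.255,.4],(155,70,220,140),"o24.png",8)
ov("w24",[-7.8,112,.22,.4],(155,70,220,140),"o24b.png",8)
ov("w19",[-8.8,111.7,.006,.8],(185,105,255,165),"o19.png",8)
E
```

```text
(no output)
```

View pics/o24.png

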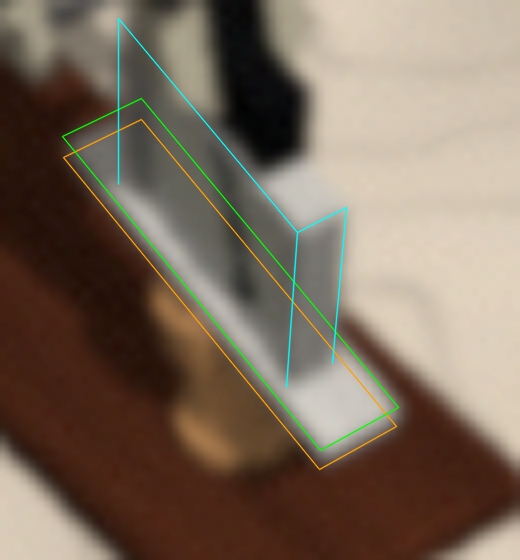

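View pics/o24b.png

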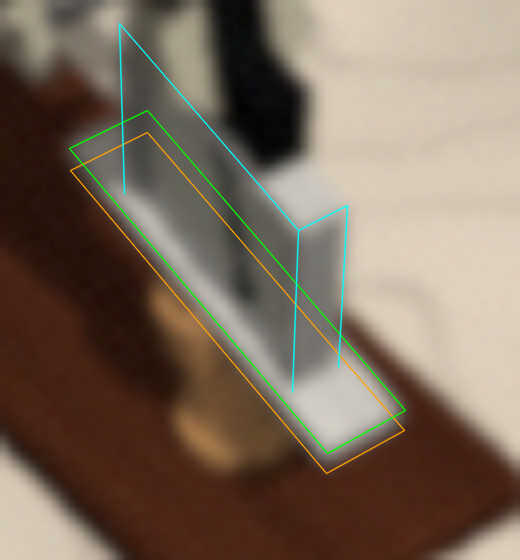

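View pics/o19.png

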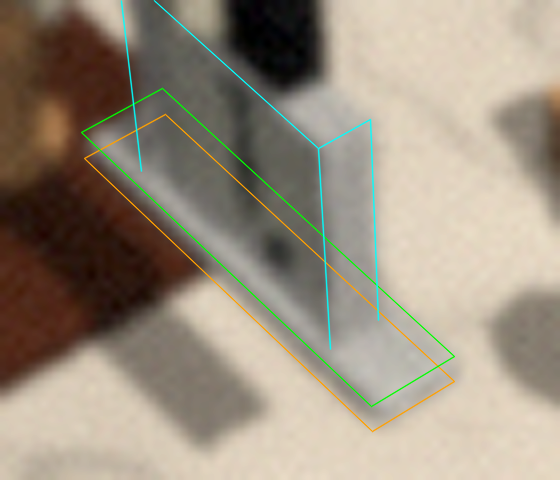

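```bash
python3 - <<'E'
from tilt import *
import pickle
o,c,s=pickle.load(open("pics/w24.pkl","rb"));T=tool(o)
P=lambda v,p: proj(s,T[:3,:3]@pt(v,p)+T[:3,3])
ptr=lambda a,L,y:(-L*np.sin(a),y,86-L*np.cos(a))
for yp,yt in ((6.1,8.7),(6.1,7),(8,8.7)):
  for th in (.20,.22,.24,.255,.27,.29):
    v=[-7.8,112,th,.4]
    a,b=P(v,ptr(th,20,yp)),P(v,ptr(th,56,yp));t=P(v,ptr(.255,63,yt))
    m=(b[0]-a[0])/(b[1]-a[1]);print(yp,yt,th,"tab - line (px)",(t[0]-(a[0]+m*(t[1]-a[1]))).round(2),"m",m.round(3),"tab row",t[1].round(1))
A=s["avg"].mean(2)
# subpixel dark centroid per row
for r in range(91,108):
    x=np.arange(180,190);w=np.clip(62-A[r,180:190],0,None)
    j=np.argmin(A[r,180:189]);k=slice(max(j-2,0),j+3);y=A[r,180:190][k];xx=x[k]
    ww=np.clip(y.max()-y,0,None);print(r,(ww*xx).sum()/ww.sum(),y.min().round(0))
E
```

```text
6.1 8.7 0.2 tab - line (px) -0.22 m 0.155 tab row 106.9
6.1 8.7 0.22 tab - line (px) -0.44 m 0.155 tab row 106.5
6.1 8.7 0.24 tab - line (px) -0.66 m 0.156 tab row 106.1
6.1 8.7 0.255 tab - line (px) -0.82 m 0.156 tab row 105.8
6.1 8.7 0.27 tab - line (px) -0.98 m 0.156 tab row 105.5
6.1 8.7 0.29 tab - line (px) -1.2 m 0.156 tab row 105.0
6.1 7 0.2 tab - line (px) 0.31 m 0.155 tab row 106.6
6.1 7 0.22 tab - line (px) 0.1 m 0.155 tab row 106.2
6.1 7 0.24 tab - line (px) -0.12 m 0.156 tab row 105.8
6.1 7 0.255 tab - line (px) -0.28 m 0.156 tab row 105.5
6.1 7 0.27 tab - line (px) -0.45 m 0.156 tab row 105.2
6.1 7 0.29 tab - line (px) -0.66 m 0.156 tab row 104.8
8 8.7 0.2 tab - line (px) 0.37 m 0.156 tab row 106.9
8 8.7 0.22 tab - line (px) 0.16 m 0.157 tab row 106.5
8 8.7 0.24 tab - line (px) -0.06 m 0.157 tab row 106.1
8 8.7 0.255 tab - line (px) -0.22 m 0.157 tab row 105.8
8 8.7 0.27 tab - line (px) -0.38 m 0.158 tab row 105.5
8 8.7 0.29 tab - line (px) -0.6 m 0.158 tab row 105.0
91 182.56002775850104 47.0
92 182.74253483742535 47.0
93 182.9230769230769 46.0
94 183.10190369540874 49.0
95 183.453162530024 48.0
96 183.55739130434782 47.0
97 183.77962962962965 42.0
98 183.89446808510638 40.0
99 184.17405582922825 42.0
100 184.33483822422875 44.0
101 184.5021037868163 48.0
102 184.63814432989693 49.0
103 184.75157515751573 45.0
104 184.96431467964314 42.0
105 185.24687030545817 39.0
106 185.4787401574803 39.0
107 186.21612541993278 51.0
```

```bash
python3 - <<'E'
from h import *
import pickle
for n,box in (("w10",(285,205,315,230)),("w19",(205,118,230,145)),("w18",(215,135,245,165))):
    s=pickle.load(open(f"pics/{n}.pkl","rb"))[2];f=dict(s);f["frame"]=np.clip((s["frame"].astype(float)-20)*1.8,0,255).astype(np.uint8)
    crop(f,*box,f"t{n}.png",20)
E
```

```text
tw10.png scale 20
tw19.png scale 20
tw18.png scale 20
```

View pics/tw10.png

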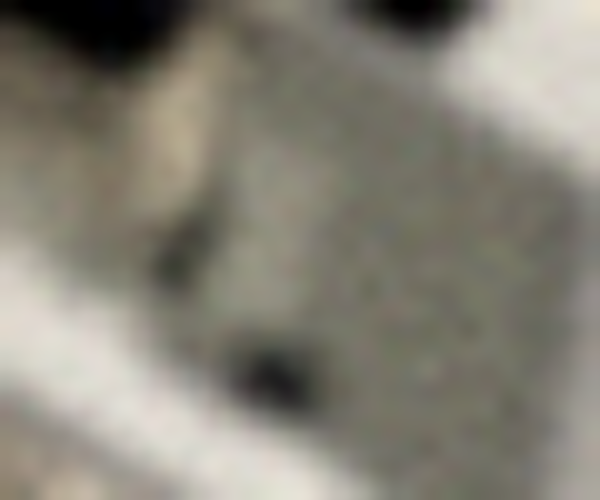

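View pics/tw19.png

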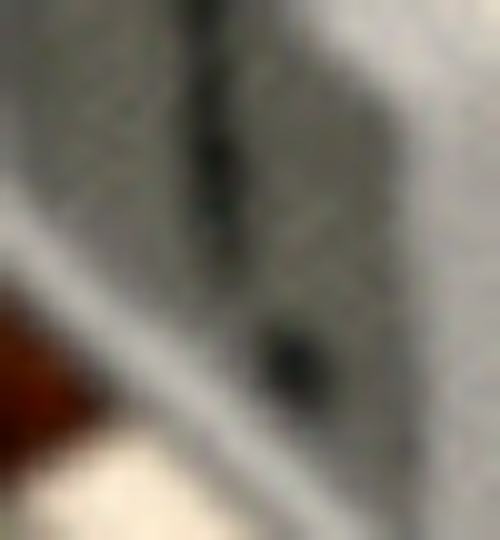

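```bash
python3 - <<'E'
from tilt import *
import pickle
ptr=lambda a,L,y:(-L*np.sin(a),y,86-L*np.cos(a))
def run(name,v,u0,v0):
    o,c,s=pickle.load(open(f"pics/{name}.pkl","rb"));T=tool(o)
    P=lambda p: proj(s,T[:3,:3]@pt(v,p)+T[:3,3])
    for yp,yt in ((6.1,8.7),(6.1,7),(8,8.7)):
      for a in (.22,.255,.29):
        A,B=P(ptr(v[2],20,yp)),P(ptr(v[2],56,yp));t=P(ptr(a,63,yt));m=(B[0]-A[0])/(B[1]-A[1])
        print(name,yp,yt,a,"tab-line",(t[0]-(A[0]+m*(t[1]-A[1]))).round(2),"m",m.round(3),"tip20x",((P(ptr(v[2],58,yp))-[u0,v0]+.5)*20).round(0),"tab",((t-[u0,v0]+.5)*20).round(0))
run("w19",[-8.8,111.7,.006,.8],205,118)
o,c,s=pickle.load(open("pics/w19.pkl","rb"));A=s["frame"].astype(float).mean(2)
A=cv2.GaussianBlur(A,(0,0),.5)
for r in range(119,140):
    x=np.arange(211,224);y=A[r,211:224];j=np.argmin(y);k=slice(max(j-2,0),j+3);w=y[k].max()-y[k];print(r,((w*x[k]).sum()/w.sum()).round(2),y.min().round(0))
E
```

```text
w19 6.1 8.7 0.22 tab-line 1.99 m 0.09 tip20x [214. 281.] tab [262. 366.]
w19 6.1 8.7 0.255 tab-line 2.44 m 0.09 tip20x [214. 281.] tab [272. 373.]
w19 6.1 8.7 0.29 tab-line 2.9 m 0.09 tip20x [214. 281.] tab [281. 379.]
w19 6.1 7 0.22 tab-line 2.53 m 0.09 tip20x [214. 281.] tab [272. 360.]
w19 6.1 7 0.255 tab-line 2.99 m 0.09 tip20x [214. 281.] tab [282. 367.]
w19 6.1 7 0.29 tab-line 3.44 m 0.09 tip20x [214. 281.] tab [292. 373.]
w19 8 8.7 0.22 tab-line 2.59 m 0.091 tip20x [203. 288.] tab [262. 366.]
w19 8 8.7 0.255 tab-line 3.05 m 0.091 tip20x [203. 288.] tab [272. 373.]
w19 8 8.7 0.29 tab-line 3.5 m 0.091 tip20x [203. 288.] tab [281. 379.]
119 214.67 46.0
120 214.96 49.0
121 214.98 46.0
122 214.96 43.0
123 214.92 43.0
124 215.09 42.0
125 215.29 38.0
126 215.44 39.0
127 215.47 43.0
128 215.46 44.0
129 215.62 48.0
130 215.86 49.0
131 215.91 55.0
132 216.31 61.0
133 218.5 64.0
134 218.84 54.0
135 219.24 42.0
136 219.45 39.0
137 219.73 45.0
138 220.41 56.0
139 221.41 69.0
```

```bash
python3 - <<'E'
from h import *
from plant import sensors
o=sensors.get_obs();print(o["time"],o["contact_force"]);togo(o,[600,200,230],48)
E
```

```text
26.7167 [-2.45402115  2.04311456  6.68184804]
cm [ -2.52   6.   -33.99] jaw now 3.8 spin -0.7716075997685844 q6 -0.45
```

```bash
python3 -m crank '[{"dx":-0.5,"dy":0,"dz":0,"spin":0},{"dx":-1.5,"dy":0,"dz":0,"spin":0},{"dx":-2.5,"dy":0,"dz":-0.3,"spin":0},{"dx":-2.5,"dy":0.2,"dz":-1,"spin":-0.03},{"dx":-2.5,"dy":0.4,"dz":-2.2,"spin":-0.08},{"dx":-2.5,"dy":0.8,"dz":-4,"spin":-0.14},{"dx":-2.5,"dy":1.2,"dz":-6.5,"spin":-0.2},{"dx":-2.5,"dy":1.6,"dz":-9.5,"spin":-0.27},{"dx":-2.5,"dy":2.2,"dz":-12.5,"spin":-0.34},{"dx":-2.5,"dy":2.7,"dz":-15.5,"spin":-0.41},{"dx":-2.5,"dy":3.3,"dz":-18.5,"spin":-0.48},{"dx":-2.5,"dy":3.8,"dz":-21.5,"spin":-0.55},{"dx":-2.5,"dy":4.3,"dz":-24.5,"spin":-0.62},{"dx":-2.5,"dy":4.8,"dz":-27.5,"spin":-0.68},{"dx":-2.5,"dy":5.2,"dz":-30,"spin":-0.72},{"dx":-2.5,"dy":5.6,"dz":-32,"spin":-0.75},{"dx":-2.5,"dy":5.8,"dz":-33.2,"spin":-0.77},{"dx":-2.5,"dy":6,"dz":-33.8,"spin":-0.77},{"dx":-2.5,"dy":6,"dz":-34,"spin":-0.77},{"dx":-2.5,"dy":6,"dz":-34,"spin":-0.77}]'
python3 -m crank '[{"dx":0,"dy":0,"dz":0,"spin":0},{"dx":0,"dy":0,"dz":0,"spin":0},{"dx":0,"dy":0,"dz":0,"spin":0},{"dx":0,"dy":0,"dz":0,"spin":0},{"dx":0,"dy":0,"dz":0,"spin":0},{"dx":0,"dy":0,"dz":0,"spin":0},{"dx":0,"dy":0,"dz":0,"spin":0},{"dx":0,"dy":0,"dz":0,"spin":0},{"dx":0,"dy":0,"dz":0,"spin":0}]'
python3 - <<'E'
from h import *
from plant import sensors,capture
import pickle
o=sensors.get_obs();c=capture("wrist");
S=[capture("scene") for _ in range(6)];s=dict(S[0]);A=np.mean([x["frame"].astype(float) for x in S],0)
s["avg"]=A;s["frame"]=np.clip((A-15)*1.6,0,255).astype(np.uint8)
pickle.dump((o,c,s),open("pics/w25.pkl","wb"))
print(o["tool_pos"],o["time"],o["grip_width"],o["contact_force"],o["moment"])
crop(c,200,60,300,180,"w25.png",5)
p=proj(s,[600,200,190]);print(p);u,v=int(p[0]),int(p[1])
crop(s,u-45,v-40,u+45,v+40,"s25.png",8)
print(u-45,v-40)
E
```

```text
time: 28.38
tool_pos: [599.6, 199.3, 227.5]
tcp_rot: [-1.284, 1.57, -2.019]
contact_force: [0.4, 0.1, -5.0]
grip_width: 20.0
time: 29.13
tool_pos: [599.6, 199.7, 227.7]
tcp_rot: [-0.765, 1.571, -1.5]
contact_force: [-0.3, 0.1, -5.1]
grip_width: 19.8
[599.63052187 199.6902475  227.67869329] 29.1333 19.805192725303762 [-0.3290231   0.07140532 -5.14184861] [ 0.09743456 -0.10370003  0.01538434]
w25.png scale 5
[246.03763366 169.39658506]
s25.png scale 8
201 129
```

View pics/w25.png

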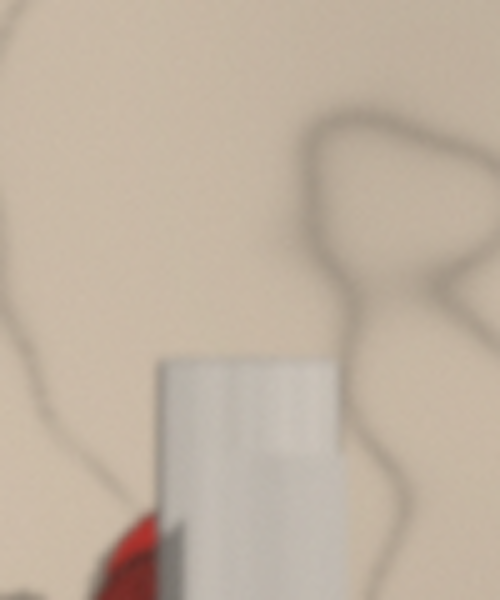

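View pics/s25.png

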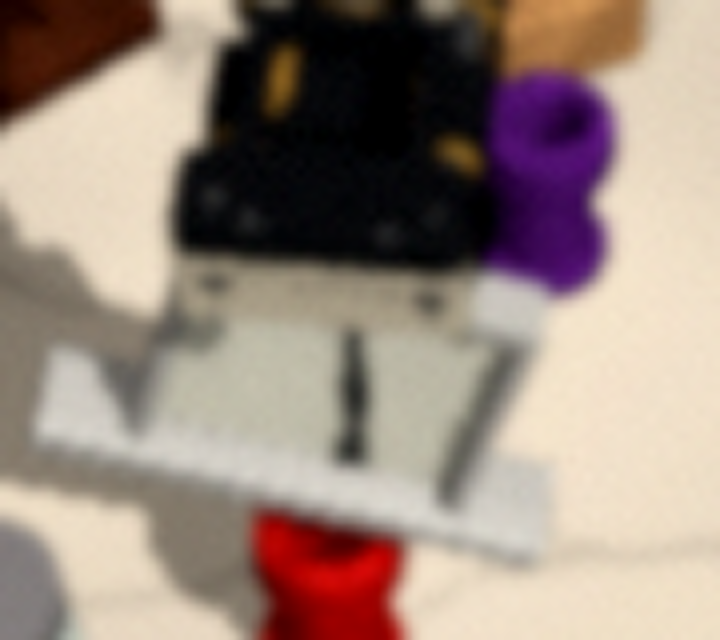

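```bash
python3 - <<'E'
from f2 import *
go("w25",200,60,5,(160,359),(339,359),(346,453))
o,c,s=pickle.load(open("pics/w25.pkl","rb"));T=tool(o)
ptr=lambda a,L,y:(-L*np.sin(a),y,86-L*np.cos(a))
for th in (.255,.28):
  v=[-7.3,112,th,.5]
  P=lambda p: proj(s,T[:3,:3]@pt(v,p)+T[:3,3])
  for yp,yt in ((6.1,7),(6.1,8.7)):
    for a in (.22,.255,.28):
      A,B=P(ptr(th,20,yp)),P(ptr(th,56,yp));t=P(ptr(a,63,yt));m=(B[0]-A[0])/(B[1]-A[1])
      print(th,yp,yt,a,"tab-line",(t[0]-(A[0]+m*(t[1]-A[1]))).round(2),"m",m.round(3),"tip",P(ptr(th,58,yp)).round(1),"tab",t.round(1))
A=s["avg"].mean(2)
for r in range(168,190):
    x=np.arange(240,250);y=A[r,240:250];j=np.argmin(y);k=slice(max(j-2,0),j+3);w=y[k].max()-y[k];print(r,((w*x[k]).sum()/w.sum()).round(2),y.round(0).astype(int))
E
python3 - <<'E'
from h import *
import pickle
s=pickle.load(open("pics/w25.pkl","rb"))[2]
crop(s,232,165,262,192,"/s25c.png",20)
E
```

```text
gx,gh,th,gy [ -7.433 112.368   0.262   0.757]
{'barL': [-0.7, 0.0], 'barR': [0.4, 0.0], 'topR': [0.2, -0.0]}
TCP stand x -372.8000525576062
-20 stand x -368.0 z 114.3
-10 stand x -358.3 z 116.9
0 stand x -348.7 z 119.5
10 stand x -339.0 z 122.1
0.255 6.1 7 0.22 tab-line -0.96 m 0.014 tip [245.2 183.4] tab [244.2 184.9]
0.255 6.1 7 0.255 tab-line -0.05 m 0.014 tip [245.2 183.4] tab [245.1 185. ]
0.255 6.1 7 0.28 tab-line 0.6 m 0.014 tip [245.2 183.4] tab [245.8 185. ]
0.255 6.1 8.7 0.22 tab-line -1.05 m 0.014 tip [245.2 183.4] tab [244.1 185.4]
0.255 6.1 8.7 0.255 tab-line -0.14 m 0.014 tip [245.2 183.4] tab [245.  185.5]
0.255 6.1 8.7 0.28 tab-line 0.52 m 0.014 tip [245.2 183.4] tab [245.7 185.6]
0.28 6.1 7 0.22 tab-line -1.61 m 0.015 tip [244.8 183.3] tab [243.2 184.7]
0.28 6.1 7 0.255 tab-line -0.7 m 0.015 tip [244.8 183.3] tab [244.1 184.8]
0.28 6.1 7 0.28 tab-line -0.05 m 0.015 tip [244.8 183.3] tab [244.8 184.9]
0.28 6.1 8.7 0.22 tab-line -1.7 m 0.015 tip [244.8 183.3] tab [243.1 185.3]
0.28 6.1 8.7 0.255 tab-line -0.79 m 0.015 tip [244.8 183.3] tab [244.  185.4]
0.28 6.1 8.7 0.
[... 545 characters left out ...]
.76 [130 126 113  86  55  45  63 100 121 127]
178 244.83 [130 127 115  88  57  42  63  98 121 128]
179 244.88 [129 127 118  93  61  46  65  99 121 129]
180 244.86 [128 128 119  97  68  53  72 103 124 129]
181 244.83 [129 127 121 100  74  61  80 107 124 129]
182 244.71 [128 126 119  98  72  64  84 110 124 129]
183 244.61 [128 124 110  89  64  57  80 109 125 128]
184 244.48 [128 122 103  75  53  53  77 106 124 128]
185 244.44 [131 122 101  71  51  52  77 106 123 127]
186 244.46 [136 127 109  85  71  72  88 109 124 128]
187 244.62 [142 137 127 114 110 106 111 121 128 132]
188 246.01 [145 142 140 137 136 134 133 134 135 137]
189 248.49 [146 145 144 144 143 144 143 142 143 141]
/s25c.png scale 20
```

View pics/s25c.png

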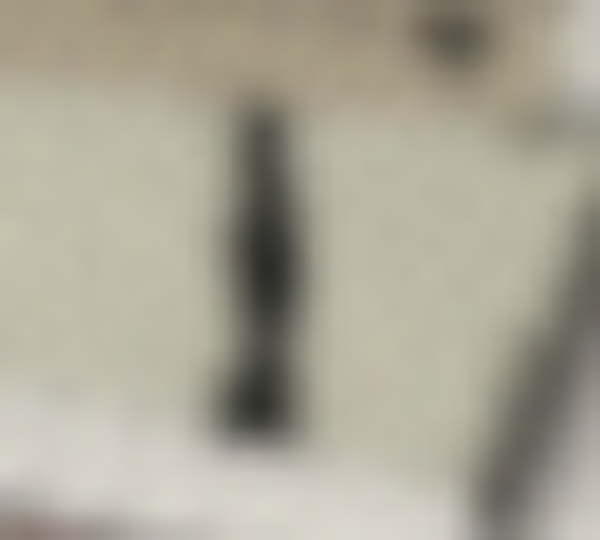

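```bash
python3 - <<'E'
from h import *
from plant import sensors
o=sensors.get_obs();print(o["time"]);togo(o,[562.6,-142,227],3.8)
E
```

```text
29.4833
cm [  0.07 -27.84  20.16] jaw now 47.9 spin 0.7696891073117791 q6 -0.64
```

```bash
python3 -m crank '[{"dx":0,"dy":-0.3,"dz":0.2,"spin":0},{"dx":0,"dy":-1.1,"dz":0.8,"spin":0.03},{"dx":0,"dy":-2.2,"dz":1.6,"spin":0.06},{"dx":0,"dy":-3.9,"dz":2.8,"spin":0.11},{"dx":0,"dy":-5.6,"dz":4,"spin":0.16},{"dx":0,"dy":-7.8,"dz":5.6,"spin":0.22},{"dx":0,"dy":-10,"dz":7.2,"spin":0.28},{"dx":0,"dy":-12.2,"dz":8.8,"spin":0.34},{"dx":0,"dy":-14.5,"dz":10.5,"spin":0.4},{"dx":0,"dy":-16.7,"dz":12.1,"spin":0.46},{"dx":0,"dy":-18.9,"dz":13.7,"spin":0.52},{"dx":0,"dy":-21.1,"dz":15.3,"spin":0.58},{"dx":0,"dy":-23.1,"dz":16.7,"spin":0.64},{"dx":0,"dy":-24.8,"dz":17.9,"spin":0.69},{"dx":0,"dy":-26.2,"dz":18.9,"spin":0.72},{"dx":0,"dy":-27,"dz":19.6,"spin":0.75},{"dx":0,"dy":-27.5,"dz":19.9,"spin":0.765},{"dx":0,"dy":-27.8,"dz":20.1,"spin":0.77},{"dx":0,"dy":-27.8,"dz":20.2,"spin":0.77},{"dx":0,"dy":-27.8,"dz":20.2,"spin":0.77}]'
python3 - <<'E'
from h import *
from plant import sensors,capture
import pickle
o=sensors.get_obs();c=capture("wrist");s=capture("scene")
pickle.dump((o,c,s),open("pics/w26.pkl","wb"))
print(o["tool_pos"],o["time"],o["grip_width"],o["contact_force"],o["moment"])
togo(o,[562.6,-142,205],3.8)
crop(c,200,80,300,200,"w26.png",5)
E
```

```text
time: 31.15
tool_pos: [563.2, -141.5, 227.7]
tcp_rot: [2.554, 1.571, 1.049]
contact_force: [-0.0, 0.8, -5.4]
grip_width: 20.2
[ 563.23789333 -141.4878635   227.71912267] 31.15 20.177040922383952 [-0.01822473  0.83832685 -5.40354163] [ 0.09029743 -0.13930335 -0.05078533]
cm [ 2.27 -0.07  0.05] jaw now 3.8 spin 0.0003222488609114105 q6 -0.44
w26.png scale 5
```

View pics/w26.png

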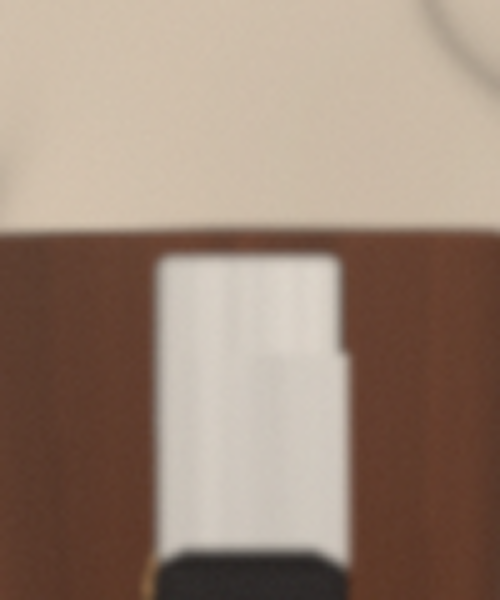

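```bash
python3 -m crank '[{"dx":0.4,"dy":-0.05,"dz":0,"spin":0},{"dx":0.9,"dy":-0.05,"dz":0,"spin":0},{"dx":1.4,"dy":-0.05,"dz":0,"spin":0},{"dx":1.8,"dy":-0.05,"dz":0,"spin":0},{"dx":2.1,"dy":-0.05,"dz":0,"spin":0},{"dx":2.2,"dy":-0.05,"dz":0,"spin":0},{"dx":2.3,"dy":-0.05,"dz":0.05,"spin":0},{"dx":2.35,"dy":-0.05,"dz":0.1,"spin":0},{"dx":2.4,"dy":-0.05,"dz":0.15,"spin":0},{"dx":2.4,"dy":-0.05,"dz":0.2,"spin":0},{"dx":2.4,"dy":-0.05,"dz":0.2,"spin":0}]'
python3 - <<'E'
from h import *
from plant import sensors,capture
import pickle
o=sensors.get_obs();c=capture("wrist")
pickle.dump((o,c),open("pics/w27.pkl","wb"))
print(o["tool_pos"],o["time"],o["grip_width"],o["contact_force"],o["moment"])
crop(c,200,80,300,200,"w27.png",5)
E
```

```text
time: 32.17
tool_pos: [562.9, -144.0, 204.8]
tcp_rot: [1.186, 1.57, -0.319]
contact_force: [-3.4, 2.5, 6.5]
grip_width: 19.7
[ 562.88698356 -144.01055575  204.84922562] 32.1667 19.698297284635046 [-3.36859416  2.53911913  6.51080691] [ 0.81858944  0.81597704 -0.05993481]
w27.png scale 5
```

View pics/w27.png

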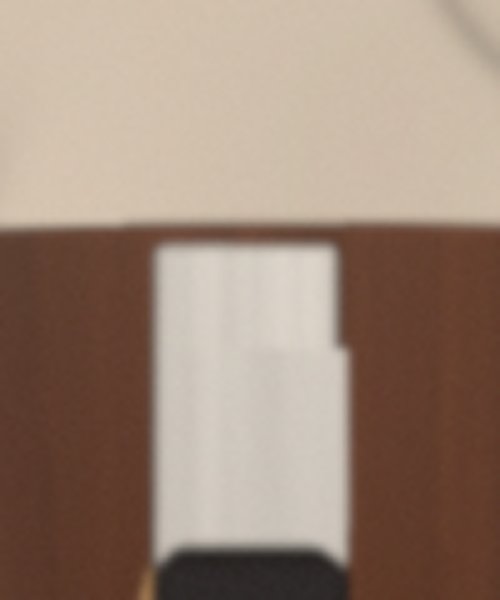

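```bash
python3 - <<'E'
from f2 import *
go("w26",200,80,5,(156,255.5),(339,255.5),(348,353))
go("w27",200,80,5,(155,246),(337,246),(348,348))
# automatic edge rows for comparability
for n in ("w24","w25","w26","w27"):
    c=pickle.load(open(f"pics/{n}.pkl","rb"))[1];g=cv2.GaussianBlur(c["frame"].astype(np.float32).mean(2),(0,0),.7)
    def edge(x0,x1,r0,r1):
        p=g[r0:r1,x0:x1].mean(1);d=np.diff(p);j=np.argmax(np.abs(d));k=np.arange(max(j-2,0),min(j+3,len(d)));w=np.abs(d[k]);return r0+.5+(w*k).sum()/w.sum()
    def edgeh(x0,x1,r0,r1): return edge(x0,x1,r0,r1)
    print(n,"bar",edge(235,264,122,142).round(2),"hand",edge(238,262,180,200).round(2))
E
```

```text
gx,gh,th,gy [ -7.645 112.027   0.255   0.353]
{'barL': [-0.0, 0.0], 'barR': [0.4, -0.0], 'topR': [-0.2, 0.0]}
TCP stand x -34.706211265968406
-20 stand x -31.0 z 114.6
-10 stand x -21.3 z 117.1
0 stand x -11.6 z 119.6
10 stand x -1.9 z 122.1
gx,gh,th,gy [ -7.938 112.055   0.243   0.203]
{'barL': [-0.1, 0.0], 'barR': [0.7, -0.0], 'topR': [-0.4, 0.0]}
TCP stand x -32.211724448721306
-20 stand x -30.3 z 91.6
-10 stand x -20.6 z 94.0
0 stand x -10.8 z 96.4
10 stand x -1.1 z 98.8
w24 bar 130.51 hand 189.5
w25 bar 132.49 hand 189.61
w26 bar 130.67 hand 189.64
w27 bar 128.67 hand 189.17
```

```bash
python3 -m crank '[{"dx":0,"dy":0,"dz":0,"spin":0},{"dx":0,"dy":0,"dz":0,"spin":0},{"dx":0,"dy":0,"dz":0,"spin":0},{"dx":0,"dy":0,"dz":0,"spin":0},{"dx":0,"dy":0,"dz":0,"spin":0},{"dx":0,"dy":0,"dz":0,"spin":0},{"dx":0,"dy":0,"dz":0,"spin":0},{"dx":0,"dy":0,"dz":0,"spin":0},{"dx":0,"dy":0,"dz":0,"spin":0},{"dx":0,"dy":0,"dz":0,"spin":0},{"dx":0,"dy":0,"dz":0,"spin":0},{"dx":0,"dy":0,"dz":0,"spin":0},{"dx":0,"dy":0,"dz":0,"spin":0},{"dx":0,"dy":0,"dz":0,"spin":0},{"dx":0,"dy":0,"dz":0,"spin":0}]'
python3 - <<'E'
from h import *
from plant import sensors,capture
import pickle
o=sensors.get_obs();c=capture("wrist");S=[capture("scene") for _ in range(4)];s=dict(S[0]);A=np.mean([x["frame"].astype(float) for x in S],0);s["avg"]=A;s["frame"]=np.clip((A-10)*1.5,0,255).astype(np.uint8)
pickle.dump((o,c,s),open("pics/w28.pkl","wb"))
print(o["tool_pos"],o["time"],o["grip_width"],o["contact_force"],o["moment"])
crop(c,100,60,400,285,"w28.png")
crop(s,140,60,240,135,"s28.png",8)
g=cv2.GaussianBlur(c["frame"].astype(np.float32).mean(2),(0,0),.7);p=g[122:142,235:264].mean(1);d=np.abs(np.diff(p));j=d.argmax();k=np.arange(j-2,j+3);print("bar",122.5+(d[k]*k).sum()/d[k].sum())
E
```

```text
time: 33.47
tool_pos: [562.9, -144.0, 204.8]
tcp_rot: [1.16, 1.57, -0.344]
contact_force: [-2.1, 2.4, 5.6]
grip_width: 19.9
[ 562.87783278 -143.98291027  204.80145798] 33.4667 19.946565980123076 [-2.07570091  2.4090548   5.64116791] [0.7357589  0.81874086 0.0016086 ]
w28.png scale 2.6666666666666665
s28.png scale 8
bar 128.69801317687865
```

View pics/w28.png

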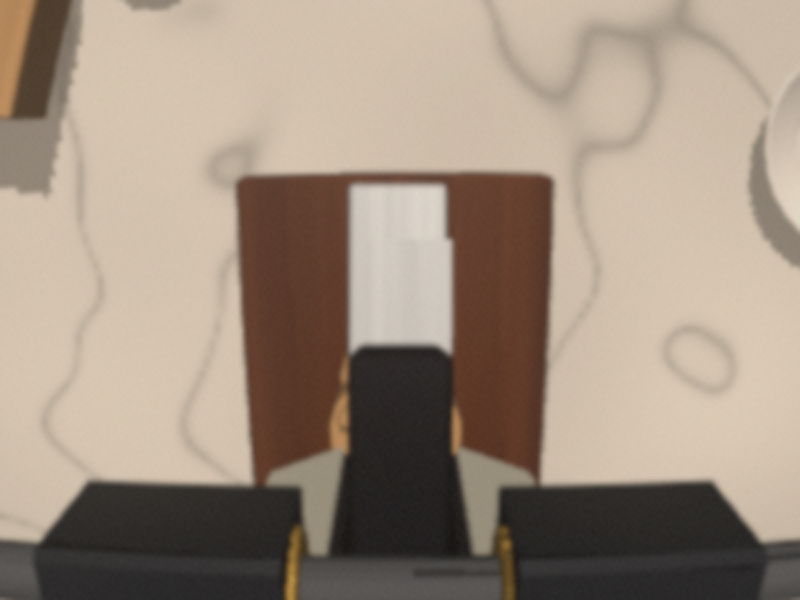

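View pics/s28.png

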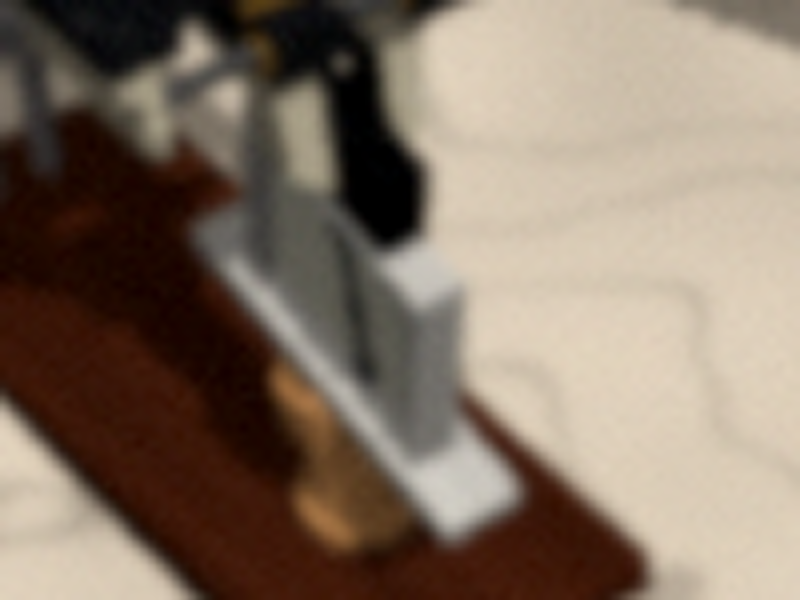

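```bash
python3 - <<'E'
from plant import bot
print(bot.close_job())
E
```

```text
the job is handed in; nothing more can be done
None
```

The job is handed in at about 33.7 s, with the spool seated on the spindle and the gauge held on top of it at the mark.

**Spool:** I put the wooden spool, ribbed side up, over the spindle, pressed it home (about 7 N) and released it. A wrist picture afterwards showed the spindle inside its bore.

**Gauge:** I took the smaller of the two (its bar measured about 154 mm against about 213 mm for the other). My first grip was too low and the finger tips jammed on the dial when I tried to tilt it. I set the gauge down on the counter once, gripped the handle higher and continued. It is still gripped.

**Last checks:**
- **Contact:** the gauge bears on the spool's rib with about 11 N, steady for over a second. The bar runs along the plank, and its middle is about 10 mm from the spindle axis.
- **Tilt:** the wrist camera gives about 0.243 rad.
- **Mark:** the close-up of the dial gave 0.255 rad for the tab. A face-on view of pointer against tab gave about 0.247 to 0.25 rad on the same scale as the tilt. So the pointer should be within about 0.01 rad of the mark.
- **Disagreement:** an earlier oblique scene view, taken while the tilt read about 0.255, suggested the pointer was about 0.03 rad short of the mark. I trusted the face-on view over it.

I did not touch the jar, plate or offcut. I did not re-measure their positions at the end.

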